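# Hang the desk brush on the hook deep inside the low cabinet

## Task

Put the desk brush away: hang it by its steel loop on the brass hook at the back of the low wooden cabinet, reaching in under the front board with the loop tilted up, and let go so that it hangs straight down by itself, at rest and clear of the cabinet's floor. Nobody remembers where along its rail the hook was clamped, so feel for it gently; do not press the brush or the robot hard against the cabinet, and leave the mouse, diary, glasses case and eraser where they are.

Things in the scene. Friction and masses are not known exactly. Their poses are not given: they have to be found in the camera images.
- cabinet: Fixed dark wooden cabinet, open at the front, 250 wide (y) x 125 deep (x) x 315 mm high. Origin under its centre; +x points inward, from the open front to the back, +y to the left of a robot looking in. Wall fronts at x = -62.5 (roof 9 farther), back wall's inner face at x = +52.5, side walls' at y = +-115, floor top z = 8, roof underside z = 303 mm
- lintel_edge (a point): Middle of the lower front edge of the front board, at cabinet x = -62.5, y = 0, z = 220 mm. The board (12 mm thick) closes the front from the roof down to here, so one enters below it. Axes as the cabinet
- hook_line (a point): Cabinet x = +17.5, y = 0, z = 245 mm: depth and height of the hook's bend, but NOT its y: the one hook is clamped anywhere from y = -45 to +45 on a flat rail (4 thick, 18 high) on the back wall; it stands firm up to about 60 N. Hook: round 6 mm brass pin straight out from the wall to this x, axis at this z; its end turns straight up, top 12 mm above this z. Its root block is 16 mm wide (y)
- brush_head (a point): Centre of the brush's wooden head, the place to grip, across its 30 mm width (y). The loose brush (about 0.13 kg) lies on its bristles. Head: wood 80 x 30 x 20 mm (x, y, z), centre 34 mm above the desk, on a stiff black bristle block 74 x 26 x 24. +x points along the handle (16 wide, 13 thick) to the loop, +z away from the bristles. Centre of mass about 20 mm toward the loop
- brush_loop (a point): Centre of the round steel loop at the handle's end, 165 mm along +x from brush_head, same height; inner diameter 24, outer 34, wire 5 mm, in the brush's x-y plane. Axes as brush_head. With the handle rising 35 to 45 degrees inward it clears the front board, and the loop can be lowered over the hook's upturned tip until its far side rests on the pin; level it cannot
- brush_end (a point): Far end of the brush's head, 40 mm along -x from brush_head: its lower end when it hangs. Once let go, the brush sways for up to about 7 s before it is still
- brush: The desk brush; origin under the centre of the bristles, 34 mm below brush_head, same axes
- mouse: Bystander: computer mouse, 111 x 60 x 36 mm, origin at the centre of its underside
- diary: Bystander: dark notebook, 155 x 113 x 17 mm, origin at the centre of its underside
- glasses_case: Bystander: dark glasses case, 58 x 155 x 36 mm, origin at the centre of its underside
- eraser: Bystander: eraser, 21 x 45 x 12 mm, lying on the cabinet's floor in a front corner

How it is judged:
By the outcome, as a careful person would: the job done as asked, in the order asked, and still so for the second after the job is handed in, with the robot touching nothing.
It also fails if it takes over 72 s, if anything falls off the work surface, if the arm or the gripper's body presses on something with over 40 N, if the wrist force passes 120 N, or if a joint passes its speed limit or range.

## Robot

A 6-joint arm with a two-finger parallel gripper is mounted at the origin on the work surface; the furniture and walls round the work are solid. World frame = base frame: x ahead of the robot, y to its left, z up, the work surface at z = 0. Lengths are in m, angles in degrees, forces in N, time in s.
With the tool pointing down it reaches from about 0.3 to 0.75 m from the base axis. Payload 8.5 kg.
Tool frame: the origin (TCP) lies midway between the tips of the shut fingers; the grasp point (between the pads) lies 19 mm behind it; y points along the fingers, z is the direction in which the jaws open and shut, and the axes are right-handed (so a half turn about y gives the same grasp; the last joint's range is limited). The gripper opens to 85 mm and grips with 20 to 120 N. Pads are 22 mm wide; open, the fingers measure 114 mm over their backs; the gripper's body (76 mm by 85 mm) begins 54 mm behind the grasp point. The pads swing forward as they close: fully open they stand 13 mm farther back than shut.
Start: joints at [-78.226, 21.807, 74.336, -0, 83.858, -12.336], TCP at [0.225, -0.502, 0.231] pointing down, gripper open.
Joint ranges: [-178.18, 178.18], [-50.72, 133.34], [12.68, 142.11], [-81.47, 261.47], [9.98, 163.14], [-165.26, 165.26]. Speed limits (degrees/s): [136.94, 136.94, 180, 180, 180, 180].

## Interface

Orientations are given as a 3x3 rotation matrix whose columns are the frame's x, y, z axes.
In Python, from rig import status, imaging, job gives the robot as it stands. The module is installed in compiled form; this text tells all that it offers.
- The arm moves only by the tool jog_arm, never from a script. Its argument "rows" is a list of rows, each an object of numbers: "hand": the opening, from 0 (shut) to 1 (fully open); "dx", "dy", "dz": the shift along the tool's x, y, z in cm; "ax", "ay", "az": the turn, a rotation vector about the tool's x, y, z in degrees. In form: [{"hand": .., "dx": .., "dy": .., "dz": .., "ax": .., "ay": .., "az": ..}, ...]. A call has exactly 5 rows; each row shifts and turns the commanded pose from where the row before left it, along the tool's axes as they then stand; what a row does not reach is not made up. A row lasts 1/12 s, in which the tool goes at most 41.7 mm and 7.16 degrees, less where a joint would pass 70% of its speed; a pose out of reach is approached as far as the arm can. A call is refused whole if a number of a shift passes 4.17 or a number of a turn 7.16, either way. A call with a gripper value outside its range is refused whole. The fingers move at their own pace and stop on an object; "newtons" is the grip in N (left out, the last holds). Time passes only in rows, so rows that do not move let the fingers close, or fill a call up. It gives the time, the measured TCP pose, the force and the opening at its end, in the units of the state.
- status.observe(): the state, without advancing time (a new reading comes with each control period).
- imaging.get_image(name): name is "scene" or "top"; returns the picture (400x640x3 uint8, red, green, blue); there is no depth.
- imaging.camera_model(name): a dict with "K" (3x3 intrinsics, pixels), "position" and "rotation" of the camera in the world. Camera axes: x right, y down, z forward; pixel columns grow to the right and rows downward; lengths in m; the calibration is good to about 2 mm. A picture is of the moment at which its call begins. camera_model takes no time and is no camera call.
- job.close_job(): hands the job in, once; it reports no verdict.
The state is a dict: "time_s": time; "q": joint angles; "qvel": joint speeds; "joint_efforts": joint torques, N m; "position": TCP position; "tool_rot": TCP orientation; "ft_force": force on the tool from outside, world axes, zero at the start; "wrist_torque": the same for the moment, N m; "grip_width": finger opening in m.
Only numpy, scipy, OpenCV 4.12 (cv2) and the standard library are available. Lean on these libraries where they do the work, as an engineer would, in place of code of your own. Each camera call takes 0.05 s, during which the arm holds its last target.

## Working session

There is one attempt and no reset: what is moved stays moved. The work goes in short steps, Python scripts to look and compute and a tool call to move; the robot and the scene stay as the last step left them, time stands still between calls to the robot, and variables do not carry over. Pictures are saved under pics/ and viewed, and the job is handed in when it is done.

Besides the shell and the picture viewer there is one more tool, called after ">>>" in YAML: its name, and indented under it one key for each argument. jog_arm: Moves the arm, as the interface text tells. Its arguments: {"type":"object","properties":{"rows":{"type":"array"},"newtons":{"type":"number"}},"required":["rows"]}

```bash
mkdir -p pics; ls
cat > h.py <<'E'
import numpy as np, cv2
from rig import status, imaging, job
def snap(n,f):
    im=imaging.get_image(n); cv2.imwrite('pics/'+f,im[:,:,::-1]); return im
E
python3 - <<'E'
from h import *
snap('scene','s0.png'); snap('top','t0.png')
for n in('scene','top'):
    m=imaging.camera_model(n); print(n,m)
s=status.observe(); print(s)
E
```

```text
pics
scene {'K': array([[368.81850367,   0.        , 322.63499086],
       [  0.        , 368.81850367, 200.68055007],
       [  0.        ,   0.        ,   1.        ]]), 'position': array([-0.29716373,  0.62643954,  0.82530778]), 'rotation': array([[-0.51910402, -0.49883798,  0.69404012],
       [-0.85446942,  0.28357269, -0.43527984],
       [ 0.02032329, -0.81899157, -0.57344552]])}
top {'K': array([[461.95730268,   0.        , 321.24896185],
       [  0.        , 461.95730268, 194.19575322],
       [  0.        ,   0.        ,   1.        ]]), 'position': array([0.40260576, 0.12258223, 1.42243974]), 'rotation': array([[ 0.01551963, -0.99587661,  0.08938071],
       [-0.99982594, -0.01638242, -0.00892744],
       [ 0.0103549 , -0.0892266 , -0.99595752]])}
{'time_s': 0.1, 'q': array([-7.82257771e+01,  2.18368830e+01,  7.43773181e+01, -5.60769487e-04,
        8.38582870e+01, -1.23361733e+01]), 'qvel': array([-0.00229809, -0.13577952, -0.18038325, -0.0082634 ,  0.05531715,
       -0.02526443]), 'joint_efforts': array([ 3.28511233e-03, -4.49222803e+01, -2.31657636e+01, -2.12393920e-04,
        3.68703768e-03,  9.00329411e-06]), 'position': array([ 0.22461259, -0.50177045,  0.23079404]), 'tool_rot': array([[-9.12759677e-01, -2.67688337e-04,  4.08496880e-01],
       [-4.08496885e-01,  1.23654942e-03, -9.12758876e-01],
       [-2.60791675e-04, -9.99999200e-01, -1.23802230e-03]]), 'ft_force': array([-0.21884306,  0.1794468 , -0.48422098]), 'wrist_torque': array([-0.0101391 ,  0.00644611,  0.00805018]), 'grip_width': 0.08578842922587356}
```

View pics/s0.png

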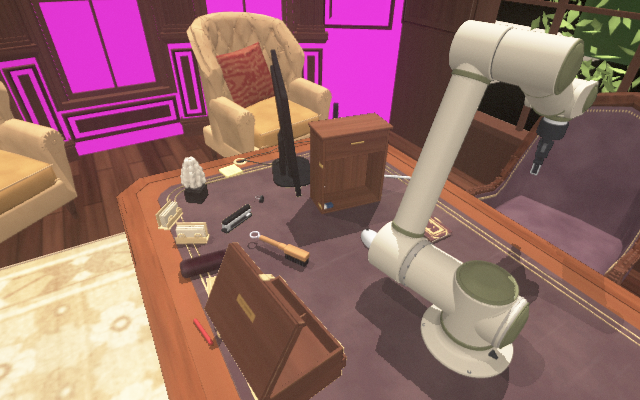

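View pics/t0.png

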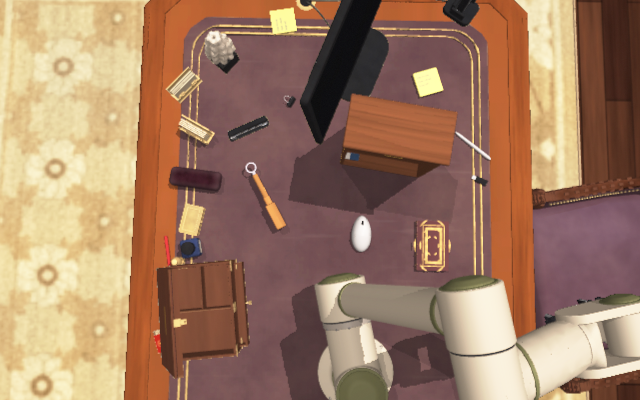

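Run:
```python
import cv2
t=cv2.imread('pics/t0.png'); s=cv2.imread('pics/s0.png')
cv2.imwrite('pics/t0a.png',cv2.resize(t[150:240,230:300],None,fx=6,fy=6,interpolation=cv2.INTER_CUBIC))
cv2.imwrite('pics/t0b.png',cv2.resize(t[85:185,335:465],None,fx=6,fy=6,interpolation=cv2.INTER_CUBIC))
cv2.imwrite('pics/s0a.png',cv2.resize(s[110:220,300:400],None,fx=5,fy=5,interpolation=cv2.INTER_CUBIC))
cv2.imwrite('pics/s0b.png',cv2.resize(s[220:270,240:320],None,fx=8,fy=8,interpolation=cv2.INTER_CUBIC))
```

```text
(no output)
```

View pics/t0a.png

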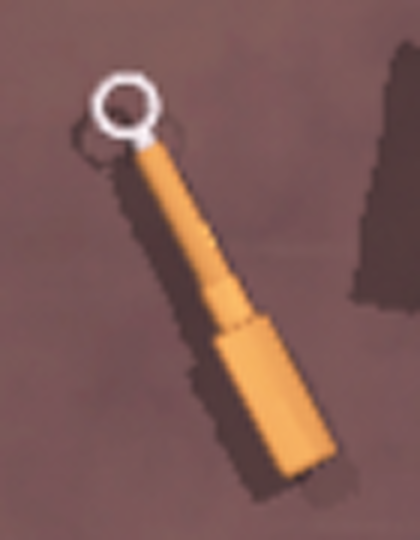

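View pics/t0b.png

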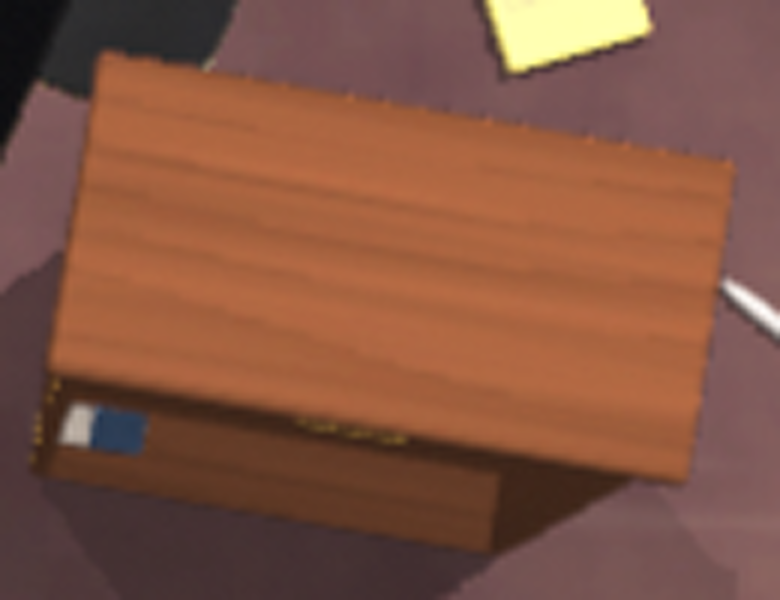

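View pics/s0a.png

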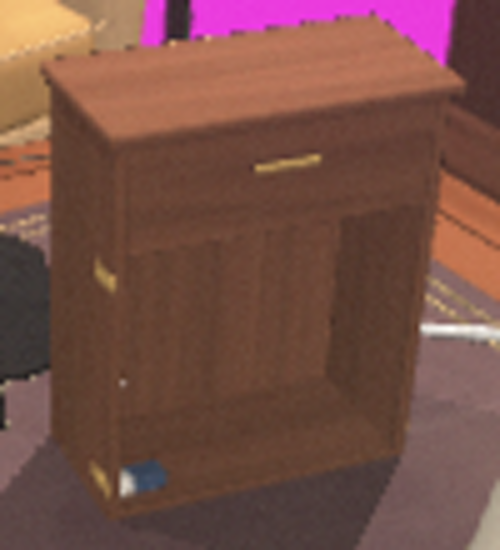

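View pics/s0b.png

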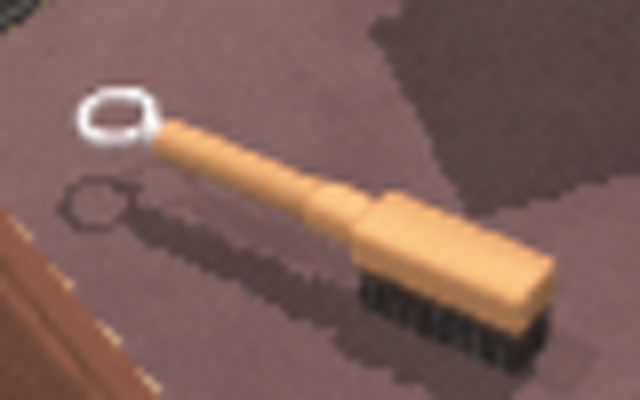

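```bash
cat >> h.py <<'E'
def proj(n,P):
    m=imaging.camera_model(n); p=(np.atleast_2d(P)-m['position'])@m['rotation']; q=p@m['K'].T
    return q[:,:2]/q[:,2:]
def ray(n,uv,z):
    m=imaging.camera_model(n); d=m['rotation']@np.linalg.solve(m['K'],np.r_[uv,1]); c=m['position']
    return c+d*(z-c[2])/d[2]
def cr(c,s,o): return (np.array(c,float)+.5)/s-.5+np.array(o)
E
python3 - <<'E'
from h import *
from scipy.optimize import least_squares
o=(230,150)
L=ray('top',cr((126,106),6,o),.034)
H=[ray('top',cr(c,6,o),.044) for c in [(213,338),(270,315),(337,452),(290,476)]]
print('top loop',L,'head',np.mean(H,0),np.round(H,4))
print('len',np.linalg.norm((L-np.mean(H,0))[:2]))
o=(240,220)
L2=ray('scene',cr((118,116),8,o),.034)
H2=[ray('scene',cr(c,8,o),.044) for c in [(357,240),(393,193),(553,262),(518,312)]]
print('scene loop',L2,'head',np.mean(H2,0),np.linalg.norm((L2-np.mean(H2,0))[:2]))
ob=(335,85);os=(300,110)
obs=[('top',cr(c,6,ob),p) for c,p in [((100,52),(62.5,125,315)),((735,162),(62.5,-125,315)),((688,482),(-71.5,-125,315)),((50,370),(-71.5,125,315)),((38,472),(-62.5,125,8)),((492,550),(-62.5,-125,4))]]
obs+=[('scene',cr(c,5,os),p) for c,p in [((45,68),(62.5,125,315)),((463,85),(-71.5,-125,315)),((375,17),(62.5,-125,315)),((115,148),(-71.5,125,315)),((118,518),(-62.5,125,0)),((402,458),(-62.5,-125,0)),((130,250),(-62.5,115,220)),((427,203),(-62.5,-115,220))]]
def f(v,full=False):
    c,s=np.cos(v[2]),np.sin(v[2]);R=np.array([[c,-s,0],[s,c,0],[0,0,1]])
    return np.array([proj(n,R@(np.array(p)/1000)+[v[0],v[1],0])[0]-uv for n,uv,p in obs])
r=least_squares(lambda v:f(v).ravel(),[.6,0,0],loss='soft_l1')
print(r.x,np.degrees(r.x[2]));print(np.round(f(r.x),1))
E
```

```text
top loop [0.60561807 0.32542086 0.034     ] head [0.46053502 0.24463022 0.044     ] [[0.4884 0.2773 0.044 ]
 [0.5004 0.2493 0.044 ]
 [0.4328 0.2144 0.044 ]
 [0.4206 0.2374 0.044 ]]
len 0.1660608908605737
scene loop [0.60799779 0.32110486 0.034     ] head [0.45744946 0.24431929 0.044     ] 0.1689994744860258
[ 0.66972005 -0.08177939 -0.16120549] -9.236394128369005
[[ 4.6  0.4]
 [-0.9 -0.2]
 [-1.4 -0.3]
 [ 3.6  0.3]
 [-0.3 -0.5]
 [ 3.3  0.9]
 [ 0.7 -1.5]
 [-0.5  0.3]
 [-1.7 -0.2]
 [ 1.2 -1.7]
 [-2.2  1.4]
 [ 0.2 -0.2]
 [-0.6  2.3]
 [-0.4  0.9]]
```

Run:
```python
from h import *
from scipy.optimize import least_squares
ob=(335,85);os=(300,110)
obs=[('top',cr(c,6,ob),p) for c,p in [((100,52),(62.5,125,315)),((735,162),(62.5,-125,315)),((688,482),(-71.5,-125,315)),((50,370),(-71.5,125,315)),((38,472),(-62.5,125,8))]]
obs+=[('scene',cr(c,5,os),p) for c,p in [((45,68),(62.5,125,315)),((463,85),(-71.5,-125,315)),((375,17),(62.5,-125,315)),((115,148),(-71.5,125,315)),((118,518),(-62.5,125,0)),((402,458),(-62.5,-125,0)),((130,250),(-62.5,115,220)),((427,203),(-62.5,-115,220))]]
def f(v):
    c,s=np.cos(v[2]),np.sin(v[2]);R=np.array([[c,-s,0],[s,c,0],[0,0,1]])
    out=[]
    for n,uv,p in obs:
        p=np.array(p)/1000
        if p[2]>.3:
            p[1]+=np.sign(p[1])*v[3]
            if p[0]>0: p[0]+=v[4]
        out.append(proj(n,R@p+[v[0],v[1],0])[0]-uv)
    return np.array(out)
r=least_squares(lambda v:f(v).ravel(),[.6,0,0,0,0],loss='soft_l1',f_scale=.7)
print(r.x,np.degrees(r.x[2]));print(np.round(f(r.x),1))
```

```text
[ 0.66952996 -0.08039793 -0.15364051  0.00540171 -0.00089225] -8.80295285541207
[[ 1.5  0.7]
 [ 0.5  0.2]
 [ 0.6 -0.2]
 [ 1.   0.4]
 [-0.7 -0.1]
 [-1.1 -0.9]
 [ 0.6  0. ]
 [-0.8 -0.3]
 [-0.4 -1.2]
 [-2.2  1.6]
 [-0.  -0.2]
 [-0.7  2.5]
 [-0.7  0.9]]
```

```bash
cat >> h.py <<'E'
CAB=[.6695,-.0805,np.radians(-8.9)]
def cab(P,v=None):
    v=CAB if v is None else v
    c,s=np.cos(v[2]),np.sin(v[2]);R=np.array([[c,-s,0],[s,c,0],[0,0,1]])
    return np.atleast_2d(P)/1000@R.T+[v[0],v[1],0]
E
python3 - <<'E'
from h import *
for n,f,b,k in [('scene','s0.png',(300,110,400,220),6),('top','t0.png',(335,85,465,185),6)]:
    im=cv2.imread('pics/'+f)[b[1]:b[3],b[0]:b[2]]; im=cv2.resize(im,None,fx=k,fy=k,interpolation=cv2.INTER_CUBIC)
    def ln(P,c):
        q=(proj(n,cab(P))-b[:2]+.5)*k; cv2.polylines(im,[np.round(q).astype(int)],False,c,1)
    ln([(-62.5,125,0),(-62.5,125,315),(-62.5,-125,315),(-62.5,-125,0),(-62.5,125,0)],(0,255,0))
    ln([(-62.5,115,8),(-62.5,115,220),(-62.5,-115,220),(-62.5,-115,8),(-62.5,115,8)],(0,255,255))
    ln([(-71.5,134,315),(-71.5,-134,315),(62.5,-134,315),(62.5,134,315),(-71.5,134,315)],(255,255,0))
    ln([(52.5,115,8),(52.5,-115,8),(52.5,-115,220),],(255,0,255))
    cv2.imwrite(f'pics/ov_{n}.png',im)
E
```

```text
(no output)
```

View pics/ov_scene.png

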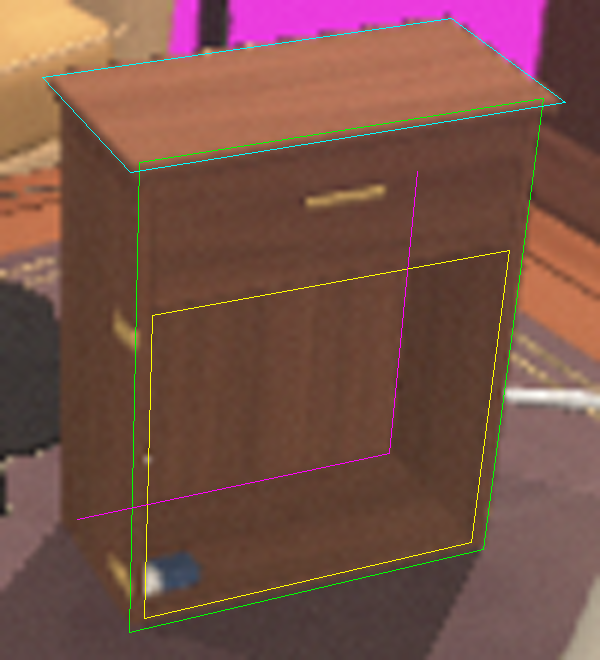

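View pics/ov_top.png

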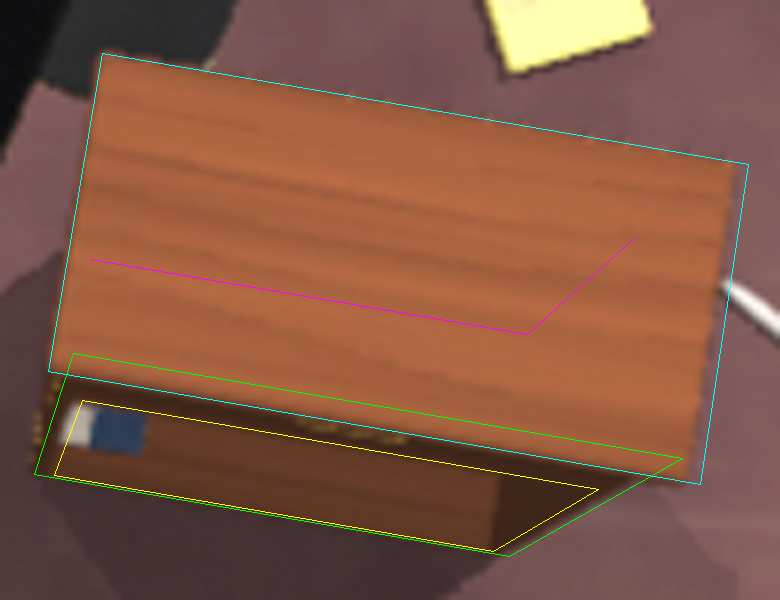

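```bash
cat >> h.py <<'E'
from scipy.spatial.transform import Rotation as Ro
def plan(pt,Rt,n,log=True):
    """n equal rows from measured pose to target; rotation as a body rotvec split evenly, shift in changing tool axes"""
    s=status.observe(); p=np.array(s['position']);R=np.array(s['tool_rot'])
    w=Ro.from_matrix(R.T@Rt).as_rotvec(); st=(np.array(pt)-p)/n
    for i in range(n):
        Ri=R@Ro.from_rotvec(w*i/n).as_matrix()
        print(np.round(Ri.T@st*100,2),end=' ' if i%5<4 else '\n')
    print('\nrot/row',np.round(np.degrees(w)/n,2),'shift total mm',np.round((np.array(pt)-p)*1e3,1))
def Rtool(yaw,tilt):
    """brush heading yaw (deg), handle rise tilt; tool z=-brush y, tool y=-brush z"""
    B=Ro.from_euler('ZY',[yaw,-tilt],degrees=True).as_matrix()
    return np.c_[-B[:,0],-B[:,2],-B[:,1]]
E
python3 - <<'E'
from h import *
print(np.linalg.det(Rtool(28,10)))
plan([.459,.2445,.13],Rtool(28.5,0),25)
E
```

```text
1.0
[-2.08  0.41 -2.34] [-2.08  0.41 -2.33] [-2.09  0.41 -2.33] [-2.1   0.41 -2.32] [-2.1   0.41 -2.32]
[-2.11  0.41 -2.31] [-2.12  0.41 -2.3 ] [-2.12  0.41 -2.3 ] [-2.13  0.41 -2.29] [-2.14  0.41 -2.28]
[-2.15  0.41 -2.28] [-2.15  0.41 -2.27] [-2.16  0.4  -2.26] [-2.17  0.4  -2.26] [-2.17  0.4  -2.25]
[-2.18  0.4  -2.24] [-2.19  0.4  -2.24] [-2.19  0.4  -2.23] [-2.2   0.4  -2.22] [-2.21  0.4  -2.22]
[-2.21  0.4  -2.21] [-2.22  0.4  -2.2 ] [-2.23  0.4  -2.2 ] [-2.23  0.4  -2.19] [-2.24  0.4  -2.18]

rot/row [ 0.   -0.18 -0.  ] shift total mm [ 234.4  746.3 -100.8]
```

>>> jog_arm:
  rows:
    - {"hand": 1, "dx": -2.1, "dy": 0.41, "dz": -2.33, "ay": -0.18}
    - {"hand": 1, "dx": -2.1, "dy": 0.41, "dz": -2.33, "ay": -0.18}
    - {"hand": 1, "dx": -2.1, "dy": 0.41, "dz": -2.33, "ay": -0.18}
    - {"hand": 1, "dx": -2.1, "dy": 0.41, "dz": -2.33, "ay": -0.18}
    - {"hand": 1, "dx": -2.1, "dy": 0.41, "dz": -2.33, "ay": -0.18}
  newtons: 50

```text
invalid input at $.rows[0]: expected keys hand, dx, dy, dz, ax, ay, az
```

>>> jog_arm:
  rows:
    - {"hand": 1, "dx": -2.12, "dy": 0.41, "dz": -2.3, "ay": -0.18}
    - {"hand": 1, "dx": -2.12, "dy": 0.41, "dz": -2.3, "ay": -0.18}
    - {"hand": 1, "dx": -2.12, "dy": 0.41, "dz": -2.3, "ay": -0.18}
    - {"hand": 1, "dx": -2.12, "dy": 0.41, "dz": -2.3, "ay": -0.18}
    - {"hand": 1, "dx": -2.12, "dy": 0.41, "dz": -2.3, "ay": -0.18}

```text
invalid input at $.rows[0]: expected keys hand, dx, dy, dz, ax, ay, az
```

>>> jog_arm:
  rows:
    - {"hand": 1, "dx": -2.16, "dy": 0.4, "dz": -2.26, "ay": -0.18}
    - {"hand": 1, "dx": -2.16, "dy": 0.4, "dz": -2.26, "ay": -0.18}
    - {"hand": 1, "dx": -2.16, "dy": 0.4, "dz": -2.26, "ay": -0.18}
    - {"hand": 1, "dx": -2.16, "dy": 0.4, "dz": -2.26, "ay": -0.18}
    - {"hand": 1, "dx": -2.16, "dy": 0.4, "dz": -2.26, "ay": -0.18}

```text
invalid input at $.rows[0]: expected keys hand, dx, dy, dz, ax, ay, az
```

>>> jog_arm:
  rows:
    - {"hand": 1, "dx": -2.19, "dy": 0.4, "dz": -2.23, "ay": -0.18}
    - {"hand": 1, "dx": -2.19, "dy": 0.4, "dz": -2.23, "ay": -0.18}
    - {"hand": 1, "dx": -2.19, "dy": 0.4, "dz": -2.23, "ay": -0.18}
    - {"hand": 1, "dx": -2.19, "dy": 0.4, "dz": -2.23, "ay": -0.18}
    - {"hand": 1, "dx": -2.19, "dy": 0.4, "dz": -2.23, "ay": -0.18}

```text
invalid input at $.rows[0]: expected keys hand, dx, dy, dz, ax, ay, az
```

>>> jog_arm:
  rows:
    - {"hand": 1, "dx": -2.1, "dy": 0.41, "dz": -2.33, "ax": 0, "ay": -0.18, "az": 0}
    - {"hand": 1, "dx": -2.1, "dy": 0.41, "dz": -2.33, "ax": 0, "ay": -0.18, "az": 0}
    - {"hand": 1, "dx": -2.1, "dy": 0.41, "dz": -2.33, "ax": 0, "ay": -0.18, "az": 0}
    - {"hand": 1, "dx": -2.1, "dy": 0.41, "dz": -2.33, "ax": 0, "ay": -0.18, "az": 0}
    - {"hand": 1, "dx": -2.1, "dy": 0.41, "dz": -2.33, "ax": 0, "ay": -0.18, "az": 0}
  newtons: 50

```text
time_s: 0.52
position: [0.2721, -0.3508, 0.2103]
tool_rot: [[-0.906, -0.0, 0.423], [-0.423, 0.001, -0.906], [-0.0, -1.0, -0.001]]
ft_force: [0.6, -1.0, 0.1]
grip_width: 0.0852
```

>>> jog_arm:
  rows:
    - {"hand": 1, "dx": -2.12, "dy": 0.41, "dz": -2.3, "ax": 0, "ay": -0.18, "az": 0}
    - {"hand": 1, "dx": -2.12, "dy": 0.41, "dz": -2.3, "ax": 0, "ay": -0.18, "az": 0}
    - {"hand": 1, "dx": -2.12, "dy": 0.41, "dz": -2.3, "ax": 0, "ay": -0.18, "az": 0}
    - {"hand": 1, "dx": -2.12, "dy": 0.41, "dz": -2.3, "ax": 0, "ay": -0.18, "az": 0}
    - {"hand": 1, "dx": -2.12, "dy": 0.41, "dz": -2.3, "ax": 0, "ay": -0.18, "az": 0}

```text
time_s: 0.93
position: [0.3185, -0.2016, 0.19]
tool_rot: [[-0.9, -0.0, 0.437], [-0.437, 0.0, -0.9], [0.0, -1.0, -0.0]]
ft_force: [0.7, 0.8, 0.3]
grip_width: 0.0852
```

>>> jog_arm:
  rows:
    - {"hand": 1, "dx": -2.16, "dy": 0.4, "dz": -2.26, "ax": 0, "ay": -0.18, "az": 0}
    - {"hand": 1, "dx": -2.16, "dy": 0.4, "dz": -2.26, "ax": 0, "ay": -0.18, "az": 0}
    - {"hand": 1, "dx": -2.16, "dy": 0.4, "dz": -2.26, "ax": 0, "ay": -0.18, "az": 0}
    - {"hand": 1, "dx": -2.16, "dy": 0.4, "dz": -2.26, "ax": 0, "ay": -0.18, "az": 0}
    - {"hand": 1, "dx": -2.16, "dy": 0.4, "dz": -2.26, "ax": 0, "ay": -0.18, "az": 0}

```text
time_s: 1.35
position: [0.3653, -0.0525, 0.1701]
tool_rot: [[-0.893, -0.0, 0.451], [-0.451, 0.0, -0.893], [0.0, -1.0, -0.0]]
ft_force: [0.1, -0.3, 0.9]
grip_width: 0.0854
```

Run:
```python
from h import *
s=status.observe(); print(s['q'],s['position'],s['time_s'],s['ft_force'])
plan([.459,.2445,.10],Rtool(28.5,0),10)
```

```text
[-2.67374309e+01  7.47116002e+00  1.06170742e+02  7.89985264e-04
  6.63630222e+01  3.64564650e+01] [ 0.36532406 -0.05246685  0.17010758] 1.35 [ 0.14273459 -0.29018298  0.85095084]
[-2.18  0.7  -2.23] [-2.18  0.7  -2.22] [-2.19  0.7  -2.22] [-2.2   0.7  -2.21] [-2.2  0.7 -2.2]
[-2.21  0.7  -2.2 ] [-2.21  0.7  -2.19] [-2.22  0.7  -2.18] [-2.23  0.7  -2.18] [-2.23  0.7  -2.17]

rot/row [ 0.   -0.17  0.  ] shift total mm [ 93.7 297.  -70.1]
```

>>> jog_arm:
  rows:
    - {"hand": 1, "dx": -2.19, "dy": 0.7, "dz": -2.22, "ax": 0, "ay": -0.17, "az": 0}
    - {"hand": 1, "dx": -2.19, "dy": 0.7, "dz": -2.22, "ax": 0, "ay": -0.17, "az": 0}
    - {"hand": 1, "dx": -2.19, "dy": 0.7, "dz": -2.22, "ax": 0, "ay": -0.17, "az": 0}
    - {"hand": 1, "dx": -2.19, "dy": 0.7, "dz": -2.22, "ax": 0, "ay": -0.17, "az": 0}
    - {"hand": 1, "dx": -2.19, "dy": 0.7, "dz": -2.22, "ax": 0, "ay": -0.17, "az": 0}

```text
time_s: 1.77
position: [0.4121, 0.0964, 0.1349]
tool_rot: [[-0.886, -0.0, 0.465], [-0.465, -0.0, -0.886], [0.0, -1.0, -0.0]]
ft_force: [-0.4, -1.0, -0.0]
grip_width: 0.0854
```

>>> jog_arm:
  rows:
    - {"hand": 1, "dx": -2.22, "dy": 0.7, "dz": -2.18, "ax": 0, "ay": -0.17, "az": 0}
    - {"hand": 1, "dx": -2.22, "dy": 0.7, "dz": -2.18, "ax": 0, "ay": -0.17, "az": 0}
    - {"hand": 1, "dx": -2.22, "dy": 0.7, "dz": -2.18, "ax": 0, "ay": -0.17, "az": 0}
    - {"hand": 1, "dx": -2.22, "dy": 0.7, "dz": -2.18, "ax": 0, "ay": -0.17, "az": 0}
    - {"hand": 1, "dx": -2.22, "dy": 0.7, "dz": -2.18, "ax": 0, "ay": -0.17, "az": 0}

```text
time_s: 2.18
position: [0.4589, 0.2447, 0.0997]
tool_rot: [[-0.879, -0.001, 0.478], [-0.478, -0.0, -0.879], [0.001, -1.0, -0.0]]
ft_force: [1.4, -0.2, 0.6]
grip_width: 0.0851
```

Run:
```python
from h import *
s=status.observe(); print(s['q'],s['position'],s['time_s'],s['ft_force'])
im=snap('top','t1.png'); cv2.imwrite('pics/t1a.png',cv2.resize(im[130:250,210:330,::-1],None,fx=4,fy=4,interpolation=cv2.INTER_CUBIC))
im=snap('scene','s1.png'); cv2.imwrite('pics/s1a.png',cv2.resize(im[180:300,220:350,::-1],None,fx=4,fy=4,interpolation=cv2.INTER_CUBIC))
```

```text
[ 1.50112138e+01  2.68077396e+01  9.04689978e+01 -2.66782267e-03
  6.27604950e+01  7.64787110e+01] [0.45893212 0.24470706 0.09966075] 2.1833 [ 1.42889487 -0.16703442  0.61465556]
```

View pics/t1a.png

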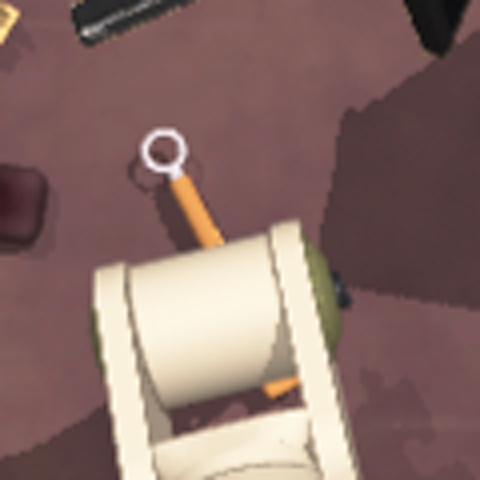

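View pics/s1a.png

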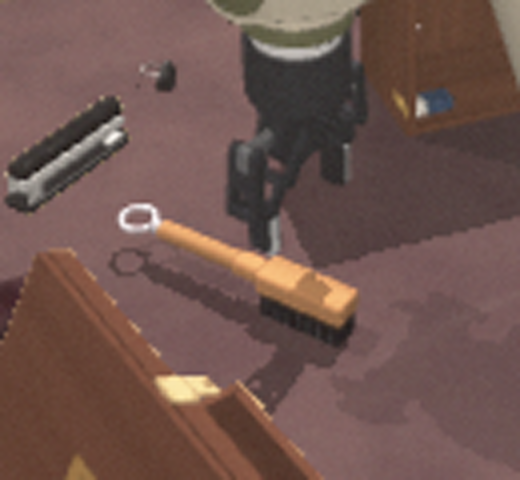

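>>> jog_arm:
  rows:
    - {"hand": 1, "dx": 0, "dy": 2.0, "dz": 0, "ax": 0, "ay": 0, "az": 0}
    - {"hand": 1, "dx": 0, "dy": 2.0, "dz": 0, "ax": 0, "ay": 0, "az": 0}
    - {"hand": 1, "dx": 0, "dy": 1.8, "dz": 0, "ax": 0, "ay": 0, "az": 0}
    - {"hand": 1, "dx": 0, "dy": 1.5, "dz": 0, "ax": 0, "ay": 0, "az": 0}
    - {"hand": 1, "dx": 0, "dy": 1.0, "dz": 0, "ax": 0, "ay": 0, "az": 0}

```text
time_s: 2.7
position: [0.4582, 0.2424, 0.0159]
tool_rot: [[-0.879, -0.002, 0.477], [-0.477, -0.001, -0.879], [0.002, -1.0, -0.0]]
ft_force: [0.2, 0.0, 0.5]
grip_width: 0.0854
```

>>> jog_arm:
  rows:
    - {"hand": 0.2, "dx": 0, "dy": 0, "dz": 0, "ax": 0, "ay": 0, "az": 0}
    - {"hand": 0.2, "dx": 0, "dy": 0, "dz": 0, "ax": 0, "ay": 0, "az": 0}
    - {"hand": 0.2, "dx": 0, "dy": 0, "dz": 0, "ax": 0, "ay": 0, "az": 0}
    - {"hand": 0, "dx": 0, "dy": 0, "dz": 0, "ax": 0, "ay": 0, "az": 0}
    - {"hand": 0, "dx": 0, "dy": 0, "dz": 0, "ax": 0, "ay": 0, "az": 0}

```text
time_s: 3.12
position: [0.4594, 0.2432, 0.0183]
tool_rot: [[-0.879, 0.002, 0.477], [-0.477, 0.001, -0.879], [-0.002, -1.0, 0.0]]
ft_force: [-1.6, 0.3, 4.0]
grip_width: 0.0292
```

```bash
cat > kin.py <<'E'
from h import *
from scipy.optimize import least_squares
# model: Rz(q1) Ry(q2) [up L2] Ry(q3) [up L3] Rz(q4) Ry(q5) [d6] Rz(q6); z at zero up
def fk(q,par):
    h,e,L2,L3,d6,a2,a3=par; q=np.radians(q)
    R=Ro.from_euler('Z',q[0]).as_matrix(); p=np.array([0,0,h])
    p=p+R@[a2,e,0]; R=R@Ro.from_euler('Y',q[1]).as_matrix(); p=p+R@[0,0,L2]
    R=R@Ro.from_euler('Y',q[2]).as_matrix(); p=p+R@[a3,0,L3]
    R=R@Ro.from_euler('ZY',[q[3],q[4]]).as_matrix(); p=p+R@[0,0,d6]
    R=R@Ro.from_euler('Z',q[5]).as_matrix()
    return p,R
E
python3 - <<'E'
from kin import *
s=status.observe(); print(s['q'],s['position'],s['time_s'],s['ft_force'],s['grip_width'])
D=[([-78.2258,21.8369,74.3773,0,83.8583,-12.3362],[.22461,-.50177,.23079]),
([-26.7374,7.4712,106.1707,0,66.3630,36.4565],[.36532,-.05247,.17011]),
([15.0112,26.8077,90.4690,0,62.7605,76.4787],[.45893,.24471,.09966]),
(s['q'],s['position'])]
f=lambda v:np.r_[np.concatenate([fk(q,v)[0]-p for q,p in D])*1e3,(v[5:]-0)*.1*1000*.001,(v[0]-.3)*.01]
r=least_squares(f,[.3,.11,.4,.4,.3,0,0]); print(r.x,np.round(f(r.x),2))
p,R=fk(s['q'],r.x); print(np.round(R,2),np.round(s['tool_rot'],2))
E
```

```text
[1.48310421e+01 3.37303891e+01 9.53036436e+01 7.37845355e-03
 5.08603195e+01 7.63139574e+01] [0.45939091 0.24321866 0.01834987] 3.1167 [-1.57901349  0.25714451  3.95409411] 0.029194736680535353
[1.30253682e-01 1.17496628e-01 5.37107925e-01 3.50792842e-01
 2.57660706e-01 3.81353180e-06 1.03004149e-01] [ 0.    0.    0.   -0.   -0.   -0.   -0.    0.    0.    0.   -0.    0.
  0.    0.01 -0.  ]
[[-0.48  0.88  0.  ]
 [ 0.88  0.48  0.  ]
 [-0.    0.   -1.  ]] [[-0.88  0.    0.48]
 [-0.48  0.   -0.88]
 [-0.   -1.    0.  ]]
```

>>> jog_arm:
  rows:
    - {"hand": 0, "dx": 0, "dy": -0.6, "dz": 0, "ax": 0, "ay": 0, "az": 0}
    - {"hand": 0, "dx": 0, "dy": -1.5, "dz": 0, "ax": 0, "ay": 0, "az": 0}
    - {"hand": 0, "dx": 0, "dy": -2.2, "dz": 0, "ax": 0, "ay": 0, "az": -3}
    - {"hand": 0, "dx": 0, "dy": -2.5, "dz": 0, "ax": 0, "ay": 0, "az": -6}
    - {"hand": 0, "dx": 0, "dy": -2.5, "dz": 0, "ax": 0, "ay": 0, "az": -6}

```text
time_s: 3.53
position: [0.4624, 0.245, 0.1091]
tool_rot: [[-0.851, -0.22, 0.477], [-0.462, -0.119, -0.879], [0.25, -0.968, 0.0]]
ft_force: [1.1, 0.7, -2.1]
grip_width: 0.0292
```

Run:
```python
from kin import *
s=status.observe(); print(s['q'],s['position'],s['time_s'],s['ft_force'],s['wrist_torque'],s['grip_width']);print(s['tool_rot'])
D=[([-78.2258,21.8369,74.3773,0,83.8583,-12.3362],[.22461,-.50177,.23079]),
([-26.7374,7.4712,106.1707,0,66.3630,36.4565],[.36532,-.05247,.17011]),
([15.0112,26.8077,90.4690,0,62.7605,76.4787],[.45893,.24471,.09966]),
([14.8310421,33.7303891,95.3036436,0,50.8603195,76.3139574],[0.45939091,0.24321866,0.01834987]),
(s['q'],s['position'])]
f=lambda v:np.r_[np.concatenate([fk(q,v)[0]-p for q,p in D])*1e3,(v[5:]-0)*.01,(v[0]-.3)*.0]
r=least_squares(f,[.3,.11,.4,.4,.3,0,0]); print(repr(r.x),np.round(f(r.x),2))
p,R=fk(s['q'],r.x); print(np.round(np.c_[R[:,1],R[:,2],R[:,0]],2))
```

```text
[16.45355917 32.39434337 79.2708239  -3.02532553 82.50760918 78.72352144] [0.46235948 0.24501722 0.10905268] 3.5333 [ 1.10376941  0.65679141 -2.09223738] [ 0.09221896 -0.23590122  0.02631345] 0.02916040054290376
[[-8.50970079e-01 -2.19509996e-01  4.77142836e-01]
 [-4.61964822e-01 -1.19389387e-01 -8.78825738e-01]
 [ 2.49876825e-01 -9.68277613e-01  1.90899643e-04]]
array([1.30095232e-01, 1.17502480e-01, 5.37108202e-01, 3.50792866e-01,
       2.57502879e-01, 3.54661787e-06, 1.03003400e-01]) [ 0.01  0.    0.    0.    0.   -0.   -0.    0.01  0.    0.01 -0.02  0.
 -0.    0.   -0.    0.    0.   -0.  ]
[[ 0.85 -0.22 -0.48]
 [ 0.46 -0.12  0.88]
 [-0.25 -0.97 -0.  ]]
```

```bash
cat >> kin.py <<'E'
PAR=[.1301,.1175,.5371,.3508,.2575,0,.1030]
LO=np.array([-178.18,-50.72,12.68,-81.47,9.98,-165.26]);HI=np.array([178.18,133.34,142.11,261.47,163.14,165.26])
def ik(p,R,q0):
    T=np.c_[-R[:,2],-R[:,0],R[:,1]]
    def f(q):
        pp,RR=fk(q,PAR); return np.r_[(pp-p)*10,Ro.from_matrix(RR.T@T).as_rotvec()]
    best=None
    for d in [np.zeros(6),[0,0,0,180,0,180],[0,10,-10,60,20,-60],[0,10,-10,-60,20,60],[0,0,0,180,20,-180]]:
        r=least_squares(f,np.clip(np.array(q0)+d,LO+.1,HI-.1),bounds=(LO,HI),x_scale=30)
        if best is None or r.cost<best.cost-1e-9: best=r
    return best.x,np.sqrt(2*best.cost)
LT=np.array([-.165,-.0157,0]) # loop centre in tool frame
def loop_pose(c,tilt,yaw=None):
    R=Rtool(np.degrees(CAB[2]) if yaw is None else yaw,tilt); return cab(c)[0]-R@LT,R
E
python3 - <<'E'
from kin import *
q=status.observe()['q']
for c,t in [((-110,-75,140),40),((-80,-75,160),41),((20,-75,245),41),((20,60,245),41),((18,0,268),41),((18,-45,241),41),((18,0,241),50),((18,0,241),60),((18,-45,241),70),((18,45,241),70),((18,45,241),80)]:
    p,R=loop_pose(c,t); s,e=ik(p,R,[0,30,80,0,50,90]); print(c,t,np.round(p,3),np.round(s,1),round(e,4))
E
```

```text
(-110, -75, 140) 40 [ 0.434 -0.12   0.022] [-43.3  32.3 135.4 134.3  30.5 -76.3] 0.0
(-80, -75, 160) 41 [ 0.466 -0.125  0.04 ] [-40.1  29.3 129.7 126.7  25.1 -64. ] 0.0
(20, -75, 245) 41 [ 0.565 -0.14   0.125] [-32.5  22.  109.3  57.   18.2  16.1] 0.0
(20, 60, 245) 41 [ 0.586 -0.007  0.125] [-13.7  22.3 108.   19.4  10.   67.2] 0.0121
(18, 0, 268) 41 [ 0.574 -0.066  0.148] [-22.2  19.2 108.3  35.6  15.   45.2] 0.0
(18, -45, 241) 41 [ 0.567 -0.11   0.121] [-28.5  22.1 110.2  57.3  15.2  18.6] 0.0
(18, 0, 241) 50 [ 0.594 -0.069  0.105] [-22.5  27.1 114.2 134.9  14.7 -54.6] 0.0
(18, 0, 241) 60 [ 0.619 -0.073  0.09 ] [-22.5  34.  116.6 157.3  31.9 -77.4] 0.0
(18, -45, 241) 70 [ 0.639 -0.121  0.081] [-28.5  41.5 116.5 155.5  49.6 -80.5] 0.0
(18, 45, 241) 70 [ 0.653 -0.032  0.081] [-15.8  41.6 115.7 171.2  47.4 -86.4] 0.0
(18, 45, 241) 80 [ 0.681 -0.037  0.076] [-15.5  48.5 113.2 172.6  61.9 -87.7] 0.0
```

Run:
```python
from kin import *
for yo in (0,10,18):
  for t in (38,42,46):
    print(yo,t)
    for y in (-75,-25,25):
      for c in [(20,y,245),(18,y,268)]:
        p,R=loop_pose(c,t,np.degrees(CAB[2])+yo); s,e=ik(p,R,[-25,22,108,60,15,20]); print('  ',c,np.round(p,3),np.round(s,1),round(e,4))
```

```text
0 38
   (20, -75, 245) [ 0.559 -0.139  0.131] [-32.2  20.7 107.6  42.4  21.2  30.8] 0.0
   (18, -75, 268) [ 0.557 -0.139  0.154] [-32.3  18.2 106.2  36.5  24.3  37.1] 0.0
   (20, -25, 245) [ 0.566 -0.09   0.131] [-25.5  20.5 108.1  35.3  17.7  42.8] 0.0
   (18, -25, 268) [ 0.565 -0.089  0.154] [-25.6  18.  106.6  29.4  21.1  49. ] 0.0
   (20, 25, 245) [ 0.574 -0.04   0.131] [-18.5  20.7 107.7  23.1  15.2  60.1] 0.0
   (18, 25, 268) [ 0.572 -0.04   0.154] [-18.5  18.2 106.2  18.6  18.9  64.7] 0.0
0 42
   (20, -75, 245) [ 0.567 -0.14   0.123] [-32.5  22.5 109.8  62.8  17.6  10.3] 0.0
   (18, -75, 268) [ 0.565 -0.14   0.146] [-32.7  19.8 108.5  52.9  19.8  20.7] 0.0
   (20, -25, 245) [ 0.575 -0.091  0.123] [-25.7  22.2 110.3  59.3  13.   18.7] 0.0
   (18, -25, 268) [ 0.573 -0.091  0.146] [-25.8  19.5 108.9  46.7  15.5  31.6] 0.0
   (20, 25, 245) [ 0.582 -0.042  0.123] [-18.9  22.4 109.5  45.2  10.   37.7] 0.0117
   (18, 25, 268) [ 0.58  -0.041  0.146] [-18.7  19.8 108.5  33.   12.   50.2] 0.0
0 46
   (20, -75, 245) [ 0.576 -0.142  0.115] [-32.8  24.5 111.7  88.8  16.9 -15.9] 0.0
   (18,
[... 2723 characters left out ...]
 21.4 105.5  56.8  34.9   1.3] 0.0
   (20, 25, 245) [ 0.582 -0.077  0.123] [-30.2  23.4 107.9  62.9  28.4  -1.1] 0.0
   (18, 25, 268) [ 0.58  -0.076  0.146] [-30.3  20.8 106.6  57.   30.4   5.6] 0.0
18 46
   (20, -75, 245) [ 0.576 -0.174  0.115] [-42.8  26.7 106.6  70.4  36.9 -17.5] 0.0
   (18, -75, 268) [ 0.574 -0.174  0.138] [-42.9  24.1 105.4  65.9  38.4 -12. ] 0.0
   (20, -25, 245) [ 0.583 -0.125  0.115] [-36.9  25.9 108.6  74.2  32.5 -17.2] 0.0
   (18, -25, 268) [ 0.581 -0.124  0.138] [-37.1  23.2 107.4  68.6  33.8 -10.7] 0.0
   (20, 25, 245) [ 0.591 -0.075  0.115] [-30.6  25.4 109.7  77.9  28.  -16.3] 0.0
   (18, 25, 268) [ 0.589 -0.075  0.138] [-30.7  22.6 108.6  71.   29.1  -8.5] 0.0
```

Run:
```python
from kin import *
for uv in [(416,221),(449,221),(448,271),(415,271)]: print('diary?',ray('top',uv,.017))
for uv in [(361,215),(361,251),(351,233),(372,233)]: print('mouse',ray('top',uv,.02))
for c in [(-150,-62,190),(-60,-66,190),(20,-72,245)]:
    p,R=loop_pose(c,44,1); s,e=ik(p,R,[-35,22,108,60,30,0]); print(c,np.round(p,3),np.round(s,1),round(e,4))
    B=np.c_[-R[:,0],-R[:,2],-R[:,1]]; H=cab(c)[0]-.165*B[:,0]
    P=np.array([H+B@[x,y,-.034] for x in(-.037,.037) for y in(-.013,.013)]); print(' bristle corners',np.round(P,3).tolist())
```

```text
diary? [ 0.45153528 -0.17981627  0.017     ]
diary? [ 0.45313237 -0.28059454  0.017     ]
diary? [ 0.30230461 -0.2761772   0.017     ]
diary? [ 0.30083346 -0.17636928  0.017     ]
mouse [ 0.46699019 -0.01175336  0.02      ]
mouse [ 0.35835797 -0.01260459  0.02      ]
mouse [0.41201367 0.01811871 0.02      ]
mouse [ 0.41300523 -0.04552518  0.02      ]
(-150, -62, 190) [ 0.404 -0.12   0.064] [-56.   25.5 138.6 106.   37.3 -67.7] 0.0
 bristle corners [[0.39, -0.134, 0.025], [0.39, -0.108, 0.025], [0.443, -0.133, 0.077], [0.443, -0.107, 0.077]]
(-60, -66, 190) [ 0.492 -0.138  0.064] [-44.3  27.4 124.2 100.2  30.1 -47.7] 0.0
 bristle corners [[0.479, -0.152, 0.025], [0.478, -0.126, 0.025], [0.532, -0.151, 0.077], [0.531, -0.125, 0.077]]
(20, -72, 245) [ 0.57  -0.157  0.119] [-38.3  24.3 108.9  70.5  27.9  -8.6] 0.0
 bristle corners [[0.557, -0.17, 0.08], [0.556, -0.144, 0.08], [0.61, -0.169, 0.132], [0.609, -0.143, 0.132]]
```

Run:
```python
from h import *
im=snap('scene','s2.png'); cv2.imwrite('pics/s2a.png',cv2.resize(im[100:300,230:480,::-1],None,fx=3,fy=3,interpolation=cv2.INTER_CUBIC))
```

```text
(no output)
```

View pics/s2a.png

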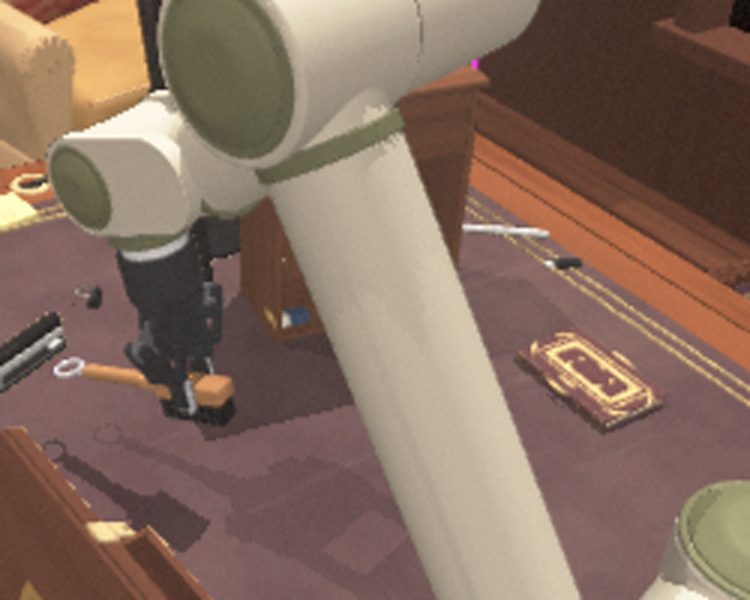

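```bash
cat >> kin.py <<'E'
def calls(pt,Rt,n,q0=None,p=None,R=None):
    s=status.observe()
    p=np.array(s['position']) if p is None else p;R=np.array(s['tool_rot']) if R is None else R
    q=np.array(s['q'] if q0 is None else q0)
    w=Ro.from_matrix(R.T@Rt).as_rotvec()/n; seg=(np.array(pt)-p)*5/n; wd=np.round(np.degrees(w),2)
    for k in range(n//5):
        M=sum(R@Ro.from_rotvec(w*i).as_matrix() for i in range(5)); v=np.linalg.solve(M,seg)
        p=p+seg; R=R@Ro.from_rotvec(w*5).as_matrix(); q2,e=ik(p,R,q)
        print('call',k+1,'d cm',np.round(v*100,2),'a',wd,'| q',np.round(q2,0),'dq/s max',np.round(np.abs(q2-q).max()*12/5),'ike',round(e,4)); q=q2
    return p,R,q
def loop_now():
    s=status.observe(); R=np.array(s['tool_rot']); L=np.array(s['position'])+R@LT
    c,sn=np.cos(CAB[2]),np.sin(CAB[2]); d=L-[CAB[0],CAB[1],0]
    lc=np.array([c*d[0]+sn*d[1],-sn*d[0]+c*d[1],d[2]])*1e3
    b=-R[:,0]
    print('t',round(s['time_s'],2),'loop cab mm',np.round(lc,1),'tilt',round(np.degrees(np.arcsin(b[2])),1),'yaw',round(np.degrees(np.arctan2(b[1],b[0])),1),
     'F',np.round(s['ft_force'],1),'T',np.round(s['wrist_torque'],2),'w',round(s['grip_width']*1e3,1),'q',np.round(s['q'],0))
    return lc
E
python3 - <<'E'
from kin import *
p,R=loop_pose((-150,-62,235),44,1); calls(p,R,25)
E
```

```text
call 1 d cm [0.85 0.19 1.2 ] a [0.29 1.11 2.3 ] | q [ 8. 24. 93. -3. 65. 77.] dq/s max 44.0 ike 0.0
call 2 d cm [0.76 0.06 1.28] a [0.29 1.11 2.3 ] | q [ -2.  17. 106.  -0.  47.  70.] dq/s max 43.0 ike 0.0
call 3 d cm [ 0.63 -0.05  1.35] a [0.29 1.11 2.3 ] | q [-17.  12. 118.  13.  31.  51.] dq/s max 47.0 ike 0.0
call 4 d cm [ 0.48 -0.13  1.4 ] a [0.29 1.11 2.3 ] | q [-35.  11. 127.  53.  24.   1.] dq/s max 118.0 ike 0.0
call 5 d cm [ 0.31 -0.17  1.44] a [0.29 1.11 2.3 ] | q [-56.  15. 135.  86.  36. -43.] dq/s max 107.0 ike 0.0
```

>>> jog_arm:
  rows:
    - {"hand": 0, "dx": 0.85, "dy": 0.19, "dz": 1.2, "ax": 0.29, "ay": 1.11, "az": 2.3}
    - {"hand": 0, "dx": 0.85, "dy": 0.19, "dz": 1.2, "ax": 0.29, "ay": 1.11, "az": 2.3}
    - {"hand": 0, "dx": 0.85, "dy": 0.19, "dz": 1.2, "ax": 0.29, "ay": 1.11, "az": 2.3}
    - {"hand": 0, "dx": 0.85, "dy": 0.19, "dz": 1.2, "ax": 0.29, "ay": 1.11, "az": 2.3}
    - {"hand": 0, "dx": 0.85, "dy": 0.19, "dz": 1.2, "ax": 0.29, "ay": 1.11, "az": 2.3}

```text
time_s: 4.0
position: [0.4508, 0.1716, 0.1057]
tool_rot: [[-0.919, -0.024, 0.394], [-0.392, -0.053, -0.918], [0.043, -0.998, 0.04]]
ft_force: [-0.0, 0.4, -1.3]
grip_width: 0.0294
```

>>> jog_arm:
  rows:
    - {"hand": 0, "dx": 0.76, "dy": 0.06, "dz": 1.28, "ax": 0.29, "ay": 1.11, "az": 2.3}
    - {"hand": 0, "dx": 0.76, "dy": 0.06, "dz": 1.28, "ax": 0.29, "ay": 1.11, "az": 2.3}
    - {"hand": 0, "dx": 0.76, "dy": 0.06, "dz": 1.28, "ax": 0.29, "ay": 1.11, "az": 2.3}
    - {"hand": 0, "dx": 0.76, "dy": 0.06, "dz": 1.28, "ax": 0.29, "ay": 1.11, "az": 2.3}
    - {"hand": 0, "dx": 0.76, "dy": 0.06, "dz": 1.28, "ax": 0.29, "ay": 1.11, "az": 2.3}

```text
time_s: 4.42
position: [0.4385, 0.0982, 0.1045]
tool_rot: [[-0.938, 0.172, 0.302], [-0.307, -0.007, -0.952], [-0.162, -0.985, 0.059]]
ft_force: [0.0, 0.6, -0.7]
grip_width: 0.0293
```

>>> jog_arm:
  rows:
    - {"hand": 0, "dx": 0.63, "dy": -0.05, "dz": 1.35, "ax": 0.29, "ay": 1.11, "az": 2.3}
    - {"hand": 0, "dx": 0.63, "dy": -0.05, "dz": 1.35, "ax": 0.29, "ay": 1.11, "az": 2.3}
    - {"hand": 0, "dx": 0.63, "dy": -0.05, "dz": 1.35, "ax": 0.29, "ay": 1.11, "az": 2.3}
    - {"hand": 0, "dx": 0.63, "dy": -0.05, "dz": 1.35, "ax": 0.29, "ay": 1.11, "az": 2.3}
    - {"hand": 0, "dx": 0.63, "dy": -0.05, "dz": 1.35, "ax": 0.29, "ay": 1.11, "az": 2.3}

```text
time_s: 4.83
position: [0.4265, 0.0246, 0.1035]
tool_rot: [[-0.908, 0.365, 0.205], [-0.212, 0.02, -0.977], [-0.361, -0.931, 0.059]]
ft_force: [-0.0, -0.0, -2.6]
grip_width: 0.0293
```

Run:
```python
from kin import *
loop_now(); p,R=loop_pose((-150,-62,235),44,1); calls(p,R,20)
```

```text
t 4.83 loop cab mm [-119.4  122.8  177.6] tilt 21.1 yaw 13.1 F [-0.  -0.  -2.6] T [0.01 0.3  0.  ] w 29.3 q [-17.  13. 119.  15.  29.  48.]
call 1 d cm [ 0.23 -0.09  0.69] a [0.15 0.55 1.12] | q [-26.  12. 124.  33.  24.  26.] dq/s max 53.0 ike 0.0
call 2 d cm [ 0.19 -0.1   0.7 ] a [0.15 0.55 1.12] | q [-36.  11. 128.  56.  24.  -2.] dq/s max 67.0 ike 0.0
call 3 d cm [ 0.14 -0.11  0.71] a [0.15 0.55 1.12] | q [-46.  13. 132.  75.  29. -26.] dq/s max 59.0 ike 0.0
call 4 d cm [ 0.1  -0.11  0.72] a [0.15 0.55 1.12] | q [-56.  15. 135.  86.  36. -43.] dq/s max 40.0 ike 0.0
```

>>> jog_arm:
  rows:
    - {"hand": 0, "dx": 0.23, "dy": -0.09, "dz": 0.69, "ax": 0.15, "ay": 0.55, "az": 1.12}
    - {"hand": 0, "dx": 0.23, "dy": -0.09, "dz": 0.69, "ax": 0.15, "ay": 0.55, "az": 1.12}
    - {"hand": 0, "dx": 0.23, "dy": -0.09, "dz": 0.69, "ax": 0.15, "ay": 0.55, "az": 1.12}
    - {"hand": 0, "dx": 0.23, "dy": -0.09, "dz": 0.69, "ax": 0.15, "ay": 0.55, "az": 1.12}
    - {"hand": 0, "dx": 0.23, "dy": -0.09, "dz": 0.69, "ax": 0.15, "ay": 0.55, "az": 1.12}

```text
time_s: 5.25
position: [0.4209, -0.0112, 0.1049]
tool_rot: [[-0.877, 0.453, 0.157], [-0.163, 0.026, -0.986], [-0.451, -0.891, 0.051]]
ft_force: [0.2, 0.4, -1.4]
grip_width: 0.0289
```

>>> jog_arm:
  rows:
    - {"hand": 0, "dx": 0.19, "dy": -0.1, "dz": 0.7, "ax": 0.15, "ay": 0.55, "az": 1.12}
    - {"hand": 0, "dx": 0.19, "dy": -0.1, "dz": 0.7, "ax": 0.15, "ay": 0.55, "az": 1.12}
    - {"hand": 0, "dx": 0.19, "dy": -0.1, "dz": 0.7, "ax": 0.15, "ay": 0.55, "az": 1.12}
    - {"hand": 0, "dx": 0.19, "dy": -0.1, "dz": 0.7, "ax": 0.15, "ay": 0.55, "az": 1.12}
    - {"hand": 0, "dx": 0.19, "dy": -0.1, "dz": 0.7, "ax": 0.15, "ay": 0.55, "az": 1.12}

```text
time_s: 5.67
position: [0.4151, -0.0473, 0.1062]
tool_rot: [[-0.835, 0.539, 0.109], [-0.113, 0.026, -0.993], [-0.538, -0.842, 0.039]]
ft_force: [0.4, 0.7, -2.1]
grip_width: 0.0289
```

>>> jog_arm:
  rows:
    - {"hand": 0, "dx": 0.14, "dy": -0.11, "dz": 0.71, "ax": 0.15, "ay": 0.55, "az": 1.12}
    - {"hand": 0, "dx": 0.14, "dy": -0.11, "dz": 0.71, "ax": 0.15, "ay": 0.55, "az": 1.12}
    - {"hand": 0, "dx": 0.14, "dy": -0.11, "dz": 0.71, "ax": 0.15, "ay": 0.55, "az": 1.12}
    - {"hand": 0, "dx": 0.14, "dy": -0.11, "dz": 0.71, "ax": 0.15, "ay": 0.55, "az": 1.12}
    - {"hand": 0, "dx": 0.14, "dy": -0.11, "dz": 0.71, "ax": 0.15, "ay": 0.55, "az": 1.12}

```text
time_s: 6.08
position: [0.4096, -0.0835, 0.1079]
tool_rot: [[-0.783, 0.619, 0.063], [-0.063, 0.021, -0.998], [-0.619, -0.785, 0.022]]
ft_force: [-0.3, -0.1, -1.6]
grip_width: 0.0293
```

>>> jog_arm:
  rows:
    - {"hand": 0, "dx": 0.1, "dy": -0.11, "dz": 0.72, "ax": 0.15, "ay": 0.55, "az": 1.12}
    - {"hand": 0, "dx": 0.1, "dy": -0.11, "dz": 0.72, "ax": 0.15, "ay": 0.55, "az": 1.12}
    - {"hand": 0, "dx": 0.1, "dy": -0.11, "dz": 0.72, "ax": 0.15, "ay": 0.55, "az": 1.12}
    - {"hand": 0, "dx": 0.1, "dy": -0.11, "dz": 0.72, "ax": 0.15, "ay": 0.55, "az": 1.12}
    - {"hand": 0, "dx": 0.1, "dy": -0.11, "dz": 0.72, "ax": 0.15, "ay": 0.55, "az": 1.12}

```text
time_s: 6.5
position: [0.4038, -0.1199, 0.1092]
tool_rot: [[-0.721, 0.693, 0.018], [-0.014, 0.012, -1.0], [-0.693, -0.721, 0.001]]
ft_force: [0.7, -0.3, -1.5]
grip_width: 0.029
```

Run:
```python
from kin import *
loop_now()
s=status.observe(); R=np.array(s['tool_rot']); L=np.array(s['position'])+R@LT
for n in('scene','top'):
    im=snap(n,n+'3.png'); u=proj(n,L)[0]; print(n,u); x,y=int(u[0])-55,int(u[1])-40
    c=cv2.resize(im[y:y+90,x:x+110,::-1],None,fx=6,fy=6,interpolation=cv2.INTER_CUBIC)
    cv2.circle(c,tuple(int(v) for v in (u-[x,y]+.5)*6),4,(0,255,0),1); print(x,y)
    cv2.imwrite(f'pics/{n}3a.png',c)
```

```text
t 6.5 loop cab mm [-150.   -61.3  234.9] tilt 43.9 yaw 1.1 F [ 0.7 -0.3 -1.5] T [-0.01  0.55  0.03] w 29.0 q [-56.  15. 134.  86.  36. -43.]
scene [384.09644837 161.18510455]
329 121
top [410.09130793 194.61997666]
355 154
```

View pics/scene3a.png

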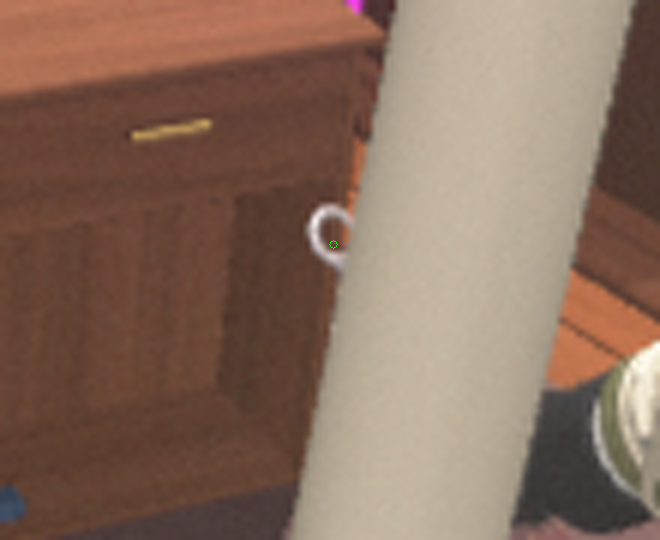

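View pics/top3a.png

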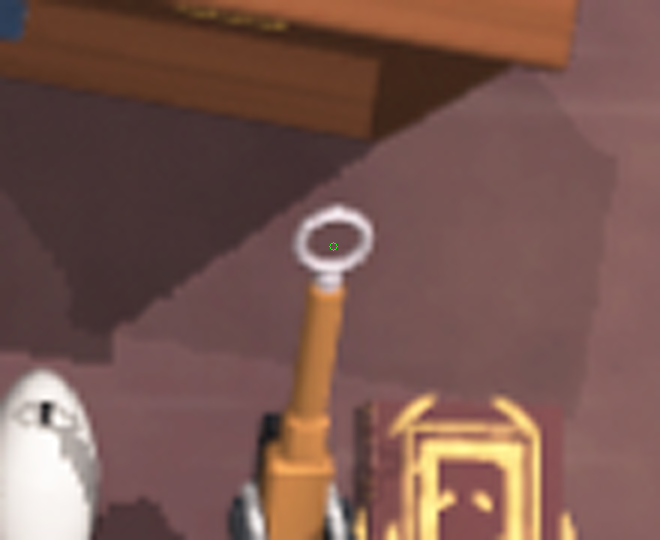

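Run:
```python
from kin import *
s=status.observe(); R=np.array(s['tool_rot']); L=np.array(s['position'])+R@LT
ot=cr((335,240),6,(355,154)); os=cr((335,234),6,(329,121))
r=least_squares(lambda P:np.r_[proj('top',P)[0]-ot,proj('scene',P)[0]-os],L)
print(L,r.x,(r.x-L)*1e3,r.cost, 'tool',R.T@(r.x-L)*1e3)
# projected ring check in scene
im=cv2.imread('pics/scene3.png')
for nm,C,col in [('p',L,(0,255,0)),('m',r.x,(0,0,255))]:
    for n,o in [('scene',(329,121)),('top',(355,154))]:
        c=cv2.imread(f'pics/{n}3a.png'); th=np.linspace(0,2*np.pi,60)
        P=C+.0145*(np.outer(np.cos(th),R[:,0])+np.outer(np.sin(th),R[:,2]))
        cv2.polylines(c,[np.int32((proj(n,P)-o+.5)*6)],True,col,1); cv2.imwrite(f'pics/{n}3{nm}.png',c)
a=np.hstack([cv2.imread(f'pics/{n}3{m}.png')[170:330,260:420] for n in('scene','top') for m in 'pm'])
cv2.imwrite('pics/ring.png',cv2.resize(a,None,fx=1.2,fy=1.2))
```

```text
[ 0.51188257 -0.11862638  0.2343734 ] [ 0.51359798 -0.11820937  0.24000728] [1.71540368 0.41700882 5.63388258] 0.1168850650825324 tool [-5.1418192  -2.87542954 -0.38825164]
```

View pics/ring.png

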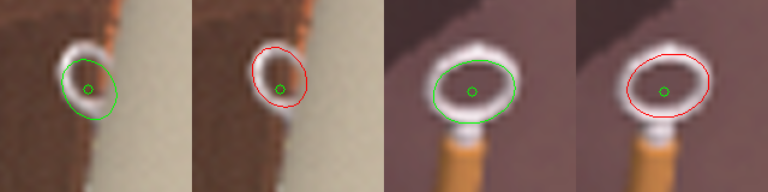

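```bash
sed -i 's/^LT=.*/LT=np.array([-.169,-.0178,0])/' kin.py
python3 - <<'E'
from kin import *
loop_now()
q=None;p=None;R=None
for c,n in [((-135,-63,192),5),((-55,-66,192),10),((20,-73,245),10)]:
    print(c); pt,Rt=loop_pose(c,44,1); p,R,q=calls(pt,Rt,n,q,p,R)
E
```

```text
t 6.6 loop cab mm [-148.4  -61.8  238.7] tilt 43.8 yaw 0.9 F [ 0.   0.4 -1.6] T [-0.05  0.54 -0.05] w 29.2 q [-56.  15. 134.  86.  35. -43.]
(-135, -63, 192)
call 1 d cm [0.46 0.87 0.07] a [-0.01 -0.01  0.04] | q [-54.  26. 136. 106.  36. -65.] dq/s max 55.0 ike 0.0
(-55, -66, 192)
call 1 d cm [-0.56  0.54  0.17] a [ 0. -0.  0.] | q [-48.  27. 130. 104.  33. -57.] dq/s max 22.0 ike 0.0
call 2 d cm [-0.56  0.54  0.17] a [ 0. -0.  0.] | q [-44.  28. 124. 101.  30. -48.] dq/s max 21.0 ike 0.0
(20, -73, 245)
call 1 d cm [-0.89  0.12  0.2 ] a [ 0. -0.  0.] | q [-41.  26. 117.  86.  28. -29.] dq/s max 47.0 ike 0.0
call 2 d cm [-0.89  0.12  0.2 ] a [ 0. -0.  0.] | q [-39.  25. 109.  72.  28. -10.] dq/s max 43.0 ike 0.0
```

>>> jog_arm:
  rows:
    - {"hand": 0, "dx": 0.46, "dy": 0.87, "dz": 0.07, "ax": 0, "ay": 0, "az": 0.04}
    - {"hand": 0, "dx": 0.46, "dy": 0.87, "dz": 0.07, "ax": 0, "ay": 0, "az": 0.04}
    - {"hand": 0, "dx": 0.46, "dy": 0.87, "dz": 0.07, "ax": 0, "ay": 0, "az": 0.04}
    - {"hand": 0, "dx": 0.46, "dy": 0.87, "dz": 0.07, "ax": 0, "ay": 0, "az": 0.04}
    - {"hand": 0, "dx": 0.46, "dy": 0.87, "dz": 0.07, "ax": 0, "ay": 0, "az": 0.04}

```text
time_s: 7.02
position: [0.4177, -0.1223, 0.0613]
tool_rot: [[-0.72, 0.694, 0.019], [-0.014, 0.013, -1.0], [-0.694, -0.72, 0.0]]
ft_force: [0.3, -0.1, -1.7]
grip_width: 0.0289
```

>>> jog_arm:
  rows:
    - {"hand": 0, "dx": -0.56, "dy": 0.54, "dz": 0.17, "ax": 0, "ay": 0, "az": 0}
    - {"hand": 0, "dx": -0.56, "dy": 0.54, "dz": 0.17, "ax": 0, "ay": 0, "az": 0}
    - {"hand": 0, "dx": -0.56, "dy": 0.54, "dz": 0.17, "ax": 0, "ay": 0, "az": 0}
    - {"hand": 0, "dx": -0.56, "dy": 0.54, "dz": 0.17, "ax": 0, "ay": 0, "az": 0}
    - {"hand": 0, "dx": -0.56, "dy": 0.54, "dz": 0.17, "ax": 0, "ay": 0, "az": 0}

```text
time_s: 7.43
position: [0.4571, -0.1299, 0.0618]
tool_rot: [[-0.72, 0.694, 0.02], [-0.014, 0.014, -1.0], [-0.694, -0.72, 0.0]]
ft_force: [-0.4, -0.2, -2.3]
grip_width: 0.0289
```

>>> jog_arm:
  rows:
    - {"hand": 0, "dx": -0.56, "dy": 0.54, "dz": 0.17, "ax": 0, "ay": 0, "az": 0}
    - {"hand": 0, "dx": -0.56, "dy": 0.54, "dz": 0.17, "ax": 0, "ay": 0, "az": 0}
    - {"hand": 0, "dx": -0.56, "dy": 0.54, "dz": 0.17, "ax": 0, "ay": 0, "az": 0}
    - {"hand": 0, "dx": -0.56, "dy": 0.54, "dz": 0.17, "ax": 0, "ay": 0, "az": 0}
    - {"hand": 0, "dx": -0.56, "dy": 0.54, "dz": 0.17, "ax": 0, "ay": 0, "az": 0}

```text
time_s: 7.85
position: [0.4962, -0.1376, 0.0619]
tool_rot: [[-0.72, 0.694, 0.019], [-0.014, 0.013, -1.0], [-0.694, -0.72, 0.0]]
ft_force: [0.1, -0.0, -1.9]
grip_width: 0.0294
```

Run:
```python
from kin import *
loop_now()
for n in('scene','top'):
    im=snap(n,n+'4.png')
cv2.imwrite('pics/c4.png',np.vstack([cv2.resize(cv2.imread('pics/scene4.png')[100:220,290:450],None,fx=2.5*1.6,fy=2.5,interpolation=3) if 0 else cv2.resize(cv2.imread('pics/scene4.png')[100:220,290:450],(640,480//2*1),interpolation=3),cv2.resize(cv2.imread('pics/top4.png')[130:220,330:490],(640,360),interpolation=3)]))
pt,Rt=loop_pose((20,-73,245),44,1); calls(pt,Rt,10)
```

```text
t 7.85 loop cab mm [-54.8 -64.2 192.1] tilt 44.0 yaw 1.1 F [ 0.1 -0.  -1.9] T [-0.07  0.51 -0.08] w 29.4 q [-44.  28. 124. 101.  30. -48.]
call 1 d cm [-0.88  0.12  0.21] a [ 0.01  0.01 -0.  ] | q [-41.  26. 117.  86.  28. -29.] dq/s max 47.0 ike 0.0
call 2 d cm [-0.88  0.12  0.21] a [ 0.01  0.01 -0.  ] | q [-39.  25. 109.  72.  28. -10.] dq/s max 43.0 ike 0.0
```

View pics/c4.png

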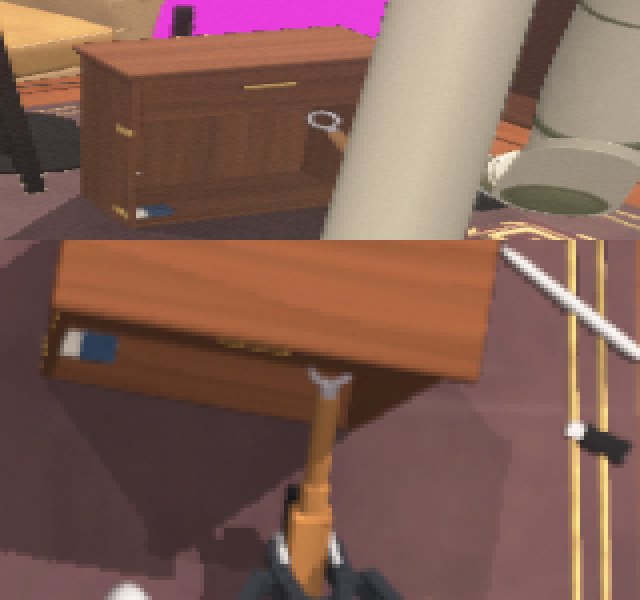

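>>> jog_arm:
  rows:
    - {"hand": 0, "dx": -0.88, "dy": 0.12, "dz": 0.21, "ax": 0, "ay": 0, "az": 0}
    - {"hand": 0, "dx": -0.88, "dy": 0.12, "dz": 0.21, "ax": 0, "ay": 0, "az": 0}
    - {"hand": 0, "dx": -0.88, "dy": 0.12, "dz": 0.21, "ax": 0, "ay": 0, "az": 0}
    - {"hand": 0, "dx": -0.88, "dy": 0.12, "dz": 0.21, "ax": 0, "ay": 0, "az": 0}
    - {"hand": 0, "dx": -0.88, "dy": 0.12, "dz": 0.21, "ax": 0, "ay": 0, "az": 0}

```text
time_s: 8.37
position: [0.5315, -0.1474, 0.0881]
tool_rot: [[-0.72, 0.694, 0.019], [-0.013, 0.014, -1.0], [-0.694, -0.72, -0.001]]
ft_force: [0.4, -0.9, -1.7]
grip_width: 0.029
```

>>> jog_arm:
  rows:
    - {"hand": 0, "dx": -0.88, "dy": 0.12, "dz": 0.21, "ax": 0, "ay": 0, "az": 0}
    - {"hand": 0, "dx": -0.88, "dy": 0.12, "dz": 0.21, "ax": 0, "ay": 0, "az": 0}
    - {"hand": 0, "dx": -0.88, "dy": 0.12, "dz": 0.21, "ax": 0, "ay": 0, "az": 0}
    - {"hand": 0, "dx": -0.88, "dy": 0.12, "dz": 0.21, "ax": 0, "ay": 0, "az": 0}
    - {"hand": 0, "dx": -0.88, "dy": 0.12, "dz": 0.21, "ax": 0, "ay": 0, "az": 0}

```text
time_s: 8.78
position: [0.5674, -0.1572, 0.1142]
tool_rot: [[-0.72, 0.694, 0.019], [-0.013, 0.014, -1.0], [-0.694, -0.72, -0.001]]
ft_force: [-0.7, 0.2, -2.0]
grip_width: 0.0289
```

Run:
```python
from kin import *
loop_now()
pt,Rt=loop_pose((20,-20,245),44,1); calls(pt,Rt,20)
```

```text
t 8.78 loop cab mm [ 18.7 -72.7 244.3] tilt 43.9 yaw 1.1 F [-0.7  0.2 -2. ] T [-0.02  0.6   0.  ] w 28.9 q [-39.  25. 110.  72.  28. -11.]
call 1 d cm [-0.04  0.03 -0.26] a [0. 0. 0.] | q [-37.  25. 110.  73.  27. -10.] dq/s max 4.0 ike 0.0
call 2 d cm [-0.04  0.03 -0.26] a [0. 0. 0.] | q [-35.  24. 110.  74.  25. -10.] dq/s max 4.0 ike 0.0
call 3 d cm [-0.04  0.03 -0.26] a [0. 0. 0.] | q [-34.  24. 111.  75.  24. -10.] dq/s max 4.0 ike 0.0
call 4 d cm [-0.04  0.03 -0.26] a [0. 0. 0.] | q [-32.  24. 111.  75.  23.  -9.] dq/s max 4.0 ike 0.0
```

>>> jog_arm:
  rows:
    - {"hand": 0, "dx": -0.02, "dy": 0.02, "dz": -0.12, "ax": 0, "ay": 0, "az": 0}
    - {"hand": 0, "dx": -0.02, "dy": 0.01, "dz": -0.12, "ax": 0, "ay": 0, "az": 0}
    - {"hand": 0, "dx": -0.02, "dy": 0.01, "dz": -0.12, "ax": 0, "ay": 0, "az": 0}
    - {"hand": 0, "dx": -0.02, "dy": 0.01, "dz": -0.12, "ax": 0, "ay": 0, "az": 0}
    - {"hand": 0, "dx": -0.02, "dy": 0.01, "dz": -0.12, "ax": 0, "ay": 0, "az": 0}

```text
time_s: 9.2
position: [0.5683, -0.1513, 0.1139]
tool_rot: [[-0.72, 0.694, 0.019], [-0.013, 0.014, -1.0], [-0.694, -0.72, -0.001]]
ft_force: [-0.5, -0.0, -2.0]
grip_width: 0.0294
```

```bash
cat > l.py <<'E'
from kin import *
loop_now()
E
python3 l.py
```

```text
t 9.2 loop cab mm [ 18.6 -66.8 244. ] tilt 43.9 yaw 1.0 F [-0.5 -0.  -2. ] T [0.   0.55 0.01] w 29.4 q [-38.  25. 110.  73.  27. -11.]
```

>>> jog_arm:
  rows:
    - {"hand": 0, "dx": -0.02, "dy": 0.01, "dz": -0.12, "ax": 0, "ay": 0, "az": 0}
    - {"hand": 0, "dx": -0.02, "dy": 0.01, "dz": -0.12, "ax": 0, "ay": 0, "az": 0}
    - {"hand": 0, "dx": -0.02, "dy": 0.01, "dz": -0.12, "ax": 0, "ay": 0, "az": 0}
    - {"hand": 0, "dx": -0.02, "dy": 0.01, "dz": -0.12, "ax": 0, "ay": 0, "az": 0}
    - {"hand": 0, "dx": -0.02, "dy": 0.01, "dz": -0.12, "ax": 0, "ay": 0, "az": 0}

```text
time_s: 9.62
position: [0.5697, -0.1456, 0.1146]
tool_rot: [[-0.719, 0.694, 0.019], [-0.013, 0.013, -1.0], [-0.695, -0.719, -0.001]]
ft_force: [-0.6, -0.2, -1.8]
grip_width: 0.029
```

```bash
python3 l.py
```

```text
t 9.62 loop cab mm [ 19.  -60.9 244.8] tilt 44.0 yaw 1.0 F [-0.6 -0.2 -1.8] T [0.02 0.51 0.04] w 29.0 q [-37.  25. 110.  73.  27. -10.]
```

>>> jog_arm:
  rows:
    - {"hand": 0, "dx": -0.02, "dy": 0.02, "dz": -0.12, "ax": 0, "ay": 0, "az": 0}
    - {"hand": 0, "dx": -0.02, "dy": 0.02, "dz": -0.12, "ax": 0, "ay": 0, "az": 0}
    - {"hand": 0, "dx": -0.02, "dy": 0.01, "dz": -0.12, "ax": 0, "ay": 0, "az": 0}
    - {"hand": 0, "dx": -0.02, "dy": 0.01, "dz": -0.12, "ax": 0, "ay": 0, "az": 0}
    - {"hand": 0, "dx": -0.02, "dy": 0.01, "dz": -0.12, "ax": 0, "ay": 0, "az": 0}

```text
time_s: 10.03
position: [0.5708, -0.1396, 0.1149]
tool_rot: [[-0.719, 0.694, 0.019], [-0.013, 0.013, -1.0], [-0.695, -0.719, -0.001]]
ft_force: [-0.4, -0.1, -1.4]
grip_width: 0.0294
```

```bash
python3 l.py
```

```text
t 10.03 loop cab mm [ 19.2 -54.8 245. ] tilt 44.0 yaw 1.0 F [-0.4 -0.1 -1.4] T [-0.02  0.58  0.02] w 29.4 q [-36.  24. 110.  73.  26. -10.]
```

>>> jog_arm:
  rows:
    - {"hand": 0, "dx": -0.02, "dy": 0.02, "dz": -0.12, "ax": 0, "ay": 0, "az": 0}
    - {"hand": 0, "dx": -0.02, "dy": 0.02, "dz": -0.12, "ax": 0, "ay": 0, "az": 0}
    - {"hand": 0, "dx": -0.02, "dy": 0.01, "dz": -0.12, "ax": 0, "ay": 0, "az": 0}
    - {"hand": 0, "dx": -0.02, "dy": 0.01, "dz": -0.12, "ax": 0, "ay": 0, "az": 0}
    - {"hand": 0, "dx": -0.02, "dy": 0.01, "dz": -0.12, "ax": 0, "ay": 0, "az": 0}

```text
time_s: 10.45
position: [0.5719, -0.1336, 0.115]
tool_rot: [[-0.719, 0.694, 0.019], [-0.013, 0.013, -1.0], [-0.695, -0.719, -0.001]]
ft_force: [-0.1, -0.4, -2.0]
grip_width: 0.0292
```

```bash
python3 l.py
```

```text
t 10.45 loop cab mm [ 19.3 -48.7 245.2] tilt 44.0 yaw 1.0 F [-0.1 -0.4 -2. ] T [ 0.04  0.51 -0.01] w 29.2 q [-36.  24. 110.  73.  26. -10.]
```

>>> jog_arm:
  rows:
    - {"hand": 0, "dx": -0.01, "dy": 0.02, "dz": -0.12, "ax": 0, "ay": 0, "az": 0}
    - {"hand": 0, "dx": -0.01, "dy": 0.02, "dz": -0.12, "ax": 0, "ay": 0, "az": 0}
    - {"hand": 0, "dx": -0.02, "dy": 0.01, "dz": -0.12, "ax": 0, "ay": 0, "az": 0}
    - {"hand": 0, "dx": -0.02, "dy": 0.01, "dz": -0.12, "ax": 0, "ay": 0, "az": 0}
    - {"hand": 0, "dx": -0.02, "dy": 0.01, "dz": -0.12, "ax": 0, "ay": 0, "az": 0}

```text
time_s: 10.87
position: [0.5728, -0.1275, 0.1151]
tool_rot: [[-0.719, 0.694, 0.019], [-0.013, 0.013, -1.0], [-0.695, -0.719, -0.001]]
ft_force: [-0.5, 0.8, -1.4]
grip_width: 0.0292
```

```bash
python3 l.py
```

```text
t 10.87 loop cab mm [ 19.3 -42.6 245.3] tilt 44.0 yaw 1.0 F [-0.5  0.8 -1.4] T [ 0.03  0.57 -0.01] w 29.2 q [-35.  24. 110.  74.  25. -10.]
```

>>> jog_arm:
  rows:
    - {"hand": 0, "dx": -0.02, "dy": 0.02, "dz": -0.12, "ax": 0, "ay": 0, "az": 0}
    - {"hand": 0, "dx": -0.02, "dy": 0.02, "dz": -0.12, "ax": 0, "ay": 0, "az": 0}
    - {"hand": 0, "dx": -0.02, "dy": 0.01, "dz": -0.12, "ax": 0, "ay": 0, "az": 0}
    - {"hand": 0, "dx": -0.02, "dy": 0.01, "dz": -0.12, "ax": 0, "ay": 0, "az": 0}
    - {"hand": 0, "dx": -0.02, "dy": 0.01, "dz": -0.12, "ax": 0, "ay": 0, "az": 0}

```text
time_s: 11.28
position: [0.5739, -0.1215, 0.1153]
tool_rot: [[-0.719, 0.694, 0.019], [-0.013, 0.013, -1.0], [-0.695, -0.719, -0.001]]
ft_force: [-1.0, 0.1, -1.3]
grip_width: 0.0291
```

```bash
python3 l.py
```

```text
t 11.28 loop cab mm [ 19.5 -36.5 245.4] tilt 44.0 yaw 1.0 F [-1.   0.1 -1.3] T [0.   0.52 0.01] w 29.1 q [-34.  24. 110.  74.  25.  -9.]
```

>>> jog_arm:
  rows:
    - {"hand": 0, "dx": -0.02, "dy": 0.02, "dz": -0.12, "ax": 0, "ay": 0, "az": 0}
    - {"hand": 0, "dx": -0.02, "dy": 0.02, "dz": -0.12, "ax": 0, "ay": 0, "az": 0}
    - {"hand": 0, "dx": -0.02, "dy": 0.01, "dz": -0.12, "ax": 0, "ay": 0, "az": 0}
    - {"hand": 0, "dx": -0.02, "dy": 0.01, "dz": -0.12, "ax": 0, "ay": 0, "az": 0}
    - {"hand": 0, "dx": -0.02, "dy": 0.01, "dz": -0.12, "ax": 0, "ay": 0, "az": 0}

```text
time_s: 11.7
position: [0.575, -0.1155, 0.1155]
tool_rot: [[-0.719, 0.694, 0.019], [-0.013, 0.013, -1.0], [-0.695, -0.719, -0.001]]
ft_force: [-0.4, -0.2, -1.5]
grip_width: 0.0293
```

```bash
python3 l.py
```

```text
t 11.7 loop cab mm [ 19.6 -30.4 245.7] tilt 44.0 yaw 1.0 F [-0.4 -0.2 -1.5] T [-0.03  0.53 -0.01] w 29.3 q [-33.  24. 111.  74.  24.  -9.]
```

>>> jog_arm:
  rows:
    - {"hand": 0, "dx": -0.02, "dy": 0.02, "dz": -0.12, "ax": 0, "ay": 0, "az": 0}
    - {"hand": 0, "dx": -0.02, "dy": 0.02, "dz": -0.12, "ax": 0, "ay": 0, "az": 0}
    - {"hand": 0, "dx": -0.01, "dy": 0.02, "dz": -0.12, "ax": 0, "ay": 0, "az": 0}
    - {"hand": 0, "dx": -0.01, "dy": 0.02, "dz": -0.12, "ax": 0, "ay": 0, "az": 0}
    - {"hand": 0, "dx": -0.02, "dy": 0.01, "dz": -0.12, "ax": 0, "ay": 0, "az": 0}

```text
time_s: 12.12
position: [0.5761, -0.1095, 0.1154]
tool_rot: [[-0.719, 0.694, 0.019], [-0.013, 0.013, -1.0], [-0.695, -0.719, -0.001]]
ft_force: [-1.3, -0.1, -1.7]
grip_width: 0.0294
```

```bash
python3 l.py
```

```text
t 12.12 loop cab mm [ 19.8 -24.2 245.5] tilt 44.0 yaw 1.0 F [-1.3 -0.1 -1.7] T [0.   0.56 0.02] w 29.4 q [-32.  24. 111.  75.  23.  -9.]
```

>>> jog_arm:
  rows:
    - {"hand": 0, "dx": -0.01, "dy": 0.02, "dz": -0.12, "ax": 0, "ay": 0, "az": 0}
    - {"hand": 0, "dx": -0.01, "dy": 0.02, "dz": -0.12, "ax": 0, "ay": 0, "az": 0}
    - {"hand": 0, "dx": -0.01, "dy": 0.02, "dz": -0.12, "ax": 0, "ay": 0, "az": 0}
    - {"hand": 0, "dx": -0.01, "dy": 0.02, "dz": -0.12, "ax": 0, "ay": 0, "az": 0}
    - {"hand": 0, "dx": -0.02, "dy": 0.01, "dz": -0.12, "ax": 0, "ay": 0, "az": 0}

```text
time_s: 12.53
position: [0.577, -0.1034, 0.1151]
tool_rot: [[-0.719, 0.694, 0.019], [-0.013, 0.014, -1.0], [-0.695, -0.719, -0.001]]
ft_force: [-0.6, 0.4, -0.8]
grip_width: 0.0291
```

```bash
python3 l.py
```

```text
t 12.53 loop cab mm [ 19.8 -18.1 245.3] tilt 44.0 yaw 1.0 F [-0.6  0.4 -0.8] T [-0.02  0.54 -0.05] w 29.1 q [-32.  24. 111.  75.  23.  -9.]
```

>>> jog_arm:
  rows:
    - {"hand": 0, "dx": -0.01, "dy": 0.02, "dz": -0.12, "ax": 0, "ay": 0, "az": 0}
    - {"hand": 0, "dx": -0.01, "dy": 0.02, "dz": -0.12, "ax": 0, "ay": 0, "az": 0}
    - {"hand": 0, "dx": -0.01, "dy": 0.02, "dz": -0.12, "ax": 0, "ay": 0, "az": 0}
    - {"hand": 0, "dx": -0.02, "dy": 0.01, "dz": -0.12, "ax": 0, "ay": 0, "az": 0}
    - {"hand": 0, "dx": -0.02, "dy": 0.01, "dz": -0.12, "ax": 0, "ay": 0, "az": 0}

```text
time_s: 12.95
position: [0.578, -0.0974, 0.1151]
tool_rot: [[-0.719, 0.694, 0.019], [-0.013, 0.013, -1.0], [-0.695, -0.719, -0.001]]
ft_force: [0.4, 0.2, -1.8]
grip_width: 0.029
```

```bash
python3 l.py
```

```text
t 12.95 loop cab mm [ 19.8 -12.1 245.2] tilt 44.0 yaw 1.0 F [ 0.4  0.2 -1.8] T [-0.04  0.53 -0.  ] w 29.0 q [-31.  24. 111.  76.  22.  -9.]
```

>>> jog_arm:
  rows:
    - {"hand": 0, "dx": -0.02, "dy": 0.02, "dz": -0.12, "ax": 0, "ay": 0, "az": 0}
    - {"hand": 0, "dx": -0.02, "dy": 0.02, "dz": -0.12, "ax": 0, "ay": 0, "az": 0}
    - {"hand": 0, "dx": -0.01, "dy": 0.02, "dz": -0.12, "ax": 0, "ay": 0, "az": 0}
    - {"hand": 0, "dx": -0.02, "dy": 0.01, "dz": -0.12, "ax": 0, "ay": 0, "az": 0}
    - {"hand": 0, "dx": -0.02, "dy": 0.01, "dz": -0.12, "ax": 0, "ay": 0, "az": 0}

```text
time_s: 13.37
position: [0.5791, -0.0914, 0.1151]
tool_rot: [[-0.719, 0.694, 0.019], [-0.013, 0.013, -1.0], [-0.695, -0.719, -0.001]]
ft_force: [0.9, 0.2, -2.1]
grip_width: 0.0289
```

```bash
python3 l.py
```

```text
t 13.37 loop cab mm [ 19.9  -6.  245.3] tilt 44.0 yaw 1.0 F [ 0.9  0.2 -2.1] T [-0.    0.54 -0.  ] w 28.9 q [-30.  24. 111.  76.  22.  -8.]
```

>>> jog_arm:
  rows:
    - {"hand": 0, "dx": -0.02, "dy": 0.02, "dz": -0.12, "ax": 0, "ay": 0, "az": 0}
    - {"hand": 0, "dx": -0.02, "dy": 0.02, "dz": -0.12, "ax": 0, "ay": 0, "az": 0}
    - {"hand": 0, "dx": -0.01, "dy": 0.02, "dz": -0.12, "ax": 0, "ay": 0, "az": 0}
    - {"hand": 0, "dx": -0.02, "dy": 0.01, "dz": -0.12, "ax": 0, "ay": 0, "az": 0}
    - {"hand": 0, "dx": -0.02, "dy": 0.01, "dz": -0.12, "ax": 0, "ay": 0, "az": 0}

```text
time_s: 13.78
position: [0.5802, -0.0854, 0.1152]
tool_rot: [[-0.719, 0.694, 0.019], [-0.013, 0.013, -1.0], [-0.695, -0.719, -0.001]]
ft_force: [1.0, -0.1, -1.3]
grip_width: 0.0291
```

```bash
python3 l.py
```

```text
t 13.78 loop cab mm [2.010e+01 2.000e-01 2.454e+02] tilt 44.0 yaw 1.0 F [ 1.  -0.1 -1.3] T [-0.01  0.58  0.05] w 29.1 q [-29.  24. 111.  76.  21.  -8.]
```

>>> jog_arm:
  rows:
    - {"hand": 0, "dx": -0.01, "dy": 0.02, "dz": -0.12, "ax": 0, "ay": 0, "az": 0}
    - {"hand": 0, "dx": -0.01, "dy": 0.02, "dz": -0.12, "ax": 0, "ay": 0, "az": 0}
    - {"hand": 0, "dx": -0.01, "dy": 0.02, "dz": -0.12, "ax": 0, "ay": 0, "az": 0}
    - {"hand": 0, "dx": -0.02, "dy": 0.01, "dz": -0.12, "ax": 0, "ay": 0, "az": 0}
    - {"hand": 0, "dx": -0.02, "dy": 0.01, "dz": -0.12, "ax": 0, "ay": 0, "az": 0}

```text
time_s: 14.2
position: [0.5811, -0.0794, 0.1151]
tool_rot: [[-0.719, 0.694, 0.019], [-0.013, 0.013, -1.0], [-0.695, -0.719, -0.001]]
ft_force: [-0.0, 1.1, -1.8]
grip_width: 0.0293
```

```bash
python3 l.py
```

```text
t 14.2 loop cab mm [ 20.1   6.3 245.3] tilt 44.0 yaw 1.0 F [-0.   1.1 -1.8] T [0.05 0.51 0.01] w 29.3 q [-28.  24. 111.  76.  21.  -8.]
```

>>> jog_arm:
  rows:
    - {"hand": 0, "dx": -0.01, "dy": 0.02, "dz": -0.12, "ax": 0, "ay": 0, "az": 0}
    - {"hand": 0, "dx": -0.01, "dy": 0.02, "dz": -0.12, "ax": 0, "ay": 0, "az": 0}
    - {"hand": 0, "dx": -0.01, "dy": 0.02, "dz": -0.12, "ax": 0, "ay": 0, "az": 0}
    - {"hand": 0, "dx": -0.02, "dy": 0.01, "dz": -0.12, "ax": 0, "ay": 0, "az": 0}
    - {"hand": 0, "dx": -0.02, "dy": 0.01, "dz": -0.12, "ax": 0, "ay": 0, "az": 0}

```text
time_s: 14.62
position: [0.5818, -0.074, 0.1148]
tool_rot: [[-0.72, 0.694, 0.016], [-0.011, 0.012, -1.0], [-0.694, -0.72, -0.001]]
ft_force: [-2.9, -4.9, -3.2]
grip_width: 0.0292
```

```bash
python3 l.py
```

```text
t 14.62 loop cab mm [ 20.1  11.5 244.9] tilt 44.0 yaw 0.9 F [-2.9 -4.9 -3.2] T [-0.04  1.01 -1.15] w 29.2 q [-27.  24. 111.  77.  20.  -7.]
```

>>> jog_arm:
  rows:
    - {"hand": 0, "dx": 0.01, "dy": -0.01, "dz": 0.1, "ax": 0, "ay": 0, "az": 0}
    - {"hand": 0, "dx": 0.02, "dy": -0.01, "dz": 0.1, "ax": 0, "ay": 0, "az": 0}
    - {"hand": 0, "dx": 0, "dy": 0, "dz": 0, "ax": 0, "ay": 0, "az": 0}
    - {"hand": 0, "dx": 0, "dy": 0, "dz": 0, "ax": 0, "ay": 0, "az": 0}
    - {"hand": 0, "dx": 0, "dy": 0, "dz": 0, "ax": 0, "ay": 0, "az": 0}

```text
time_s: 15.03
position: [0.5817, -0.0754, 0.115]
tool_rot: [[-0.719, 0.694, 0.019], [-0.013, 0.014, -1.0], [-0.695, -0.719, -0.001]]
ft_force: [-0.4, -0.4, -1.7]
grip_width: 0.0292
```

```bash
python3 l.py
```

```text
t 15.03 loop cab mm [ 20.1  10.3 245.2] tilt 44.0 yaw 1.1 F [-0.4 -0.4 -1.7] T [-0.05  0.64 -0.23] w 29.2 q [-28.  24. 111.  77.  20.  -7.]
```

Run:
```python
from kin import *
q=p=R=None
for c,n in [((17.5,2,268),10),((17.5,30,268),10),((17.5,30,248),10)]:
    print(c); pt,Rt=loop_pose(c,44,1); p,R,q=calls(pt,Rt,n,q,p,R)
```

```text
(17.5, 2, 268)
call 1 d cm [-0.13 -0.19  0.08] a [0.01 0.   0.  ] | q [-28.  23. 110.  72.  21.  -2.] dq/s max 12.0 ike 0.0
call 2 d cm [-0.13 -0.19  0.08] a [0.01 0.   0.  ] | q [-29.  21. 110.  67.  22.   2.] dq/s max 11.0 ike 0.0
(17.5, 30, 268)
call 1 d cm [-0.03  0.03 -0.28] a [-0. -0. -0.] | q [-27.  21. 110.  67.  21.   4.] dq/s max 5.0 ike 0.0
call 2 d cm [-0.03  0.03 -0.28] a [-0. -0. -0.] | q [-25.  21. 110.  67.  19.   5.] dq/s max 5.0 ike 0.0
(17.5, 30, 248)
call 1 d cm [0.14 0.14 0.  ] a [-0. -0. -0.] | q [-25.  22. 111.  71.  19.   0.] dq/s max 12.0 ike 0.0
call 2 d cm [0.14 0.14 0.  ] a [-0. -0. -0.] | q [-25.  23. 111.  77.  18.  -5.] dq/s max 13.0 ike 0.0
```

>>> jog_arm:
  rows:
    - {"hand": 0, "dx": -0.03, "dy": -0.1, "dz": 0.2, "ax": 0, "ay": 0, "az": 0}
    - {"hand": 0, "dx": -0.13, "dy": -0.19, "dz": 0.2, "ax": 0, "ay": 0, "az": 0}
    - {"hand": 0, "dx": -0.16, "dy": -0.21, "dz": 0.1, "ax": 0, "ay": 0, "az": 0}
    - {"hand": 0, "dx": -0.16, "dy": -0.22, "dz": 0.08, "ax": 0, "ay": 0, "az": 0}
    - {"hand": 0, "dx": -0.16, "dy": -0.22, "dz": 0.06, "ax": 0, "ay": 0, "az": 0}

```text
time_s: 15.45
position: [0.5799, -0.0821, 0.1266]
tool_rot: [[-0.719, 0.695, 0.019], [-0.013, 0.013, -1.0], [-0.695, -0.719, -0.0]]
ft_force: [0.4, -0.5, -2.4]
grip_width: 0.0293
```

>>> jog_arm:
  rows:
    - {"hand": 0, "dx": -0.13, "dy": -0.19, "dz": 0.05, "ax": 0, "ay": 0, "az": 0}
    - {"hand": 0, "dx": -0.13, "dy": -0.19, "dz": 0.05, "ax": 0, "ay": 0, "az": 0}
    - {"hand": 0, "dx": -0.13, "dy": -0.19, "dz": 0.05, "ax": 0, "ay": 0, "az": 0}
    - {"hand": 0, "dx": -0.13, "dy": -0.19, "dz": 0, "ax": 0, "ay": 0, "az": 0}
    - {"hand": 0, "dx": -0.13, "dy": -0.19, "dz": 0, "ax": 0, "ay": 0, "az": 0}

```text
time_s: 15.87
position: [0.578, -0.0835, 0.1377]
tool_rot: [[-0.719, 0.694, 0.019], [-0.013, 0.013, -1.0], [-0.695, -0.719, -0.001]]
ft_force: [-0.0, 0.3, -1.9]
grip_width: 0.0291
```

Run:
```python
from kin import *
loop_now()
q=p=R=None
for c,n in [((17.5,30,268),10),((17.5,30,246),10)]:
    print(c); pt,Rt=loop_pose(c,44,1); p,R,q=calls(pt,Rt,n,q,p,R)
```

```text
t 15.87 loop cab mm [ 17.6   1.7 267.9] tilt 44.0 yaw 1.0 F [-0.   0.3 -1.9] T [0.03 0.5  0.01] w 29.1 q [-29.  21. 110.  67.  22.   2.]
(17.5, 30, 268)
call 1 d cm [-0.04  0.03 -0.28] a [0.01 0.   0.  ] | q [-27.  21. 110.  67.  21.   4.] dq/s max 5.0 ike 0.0
call 2 d cm [-0.03  0.03 -0.28] a [0.01 0.   0.  ] | q [-25.  21. 110.  67.  19.   5.] dq/s max 5.0 ike 0.0
(17.5, 30, 246)
call 1 d cm [ 0.15  0.16 -0.  ] a [-0.  0. -0.] | q [-25.  22. 111.  72.  19.  -0.] dq/s max 14.0 ike 0.0
call 2 d cm [ 0.15  0.16 -0.  ] a [-0.  0. -0.] | q [-25.  24. 111.  78.  18.  -6.] dq/s max 15.0 ike 0.0
```

>>> jog_arm:
  rows:
    - {"hand": 0, "dx": -0.03, "dy": 0.03, "dz": -0.28, "ax": 0, "ay": 0, "az": 0}
    - {"hand": 0, "dx": -0.04, "dy": 0.03, "dz": -0.28, "ax": 0, "ay": 0, "az": 0}
    - {"hand": 0, "dx": -0.04, "dy": 0.03, "dz": -0.28, "ax": 0, "ay": 0, "az": 0}
    - {"hand": 0, "dx": -0.04, "dy": 0.03, "dz": -0.28, "ax": 0, "ay": 0, "az": 0}
    - {"hand": 0, "dx": -0.03, "dy": 0.03, "dz": -0.28, "ax": 0, "ay": 0, "az": 0}

```text
time_s: 16.28
position: [0.5801, -0.069, 0.1375]
tool_rot: [[-0.719, 0.694, 0.019], [-0.013, 0.014, -1.0], [-0.694, -0.72, -0.001]]
ft_force: [0.3, -0.2, -2.0]
grip_width: 0.0289
```

```bash
python3 l.py
```

```text
t 16.28 loop cab mm [ 17.5  16.4 267.7] tilt 44.0 yaw 1.0 F [ 0.3 -0.2 -2. ] T [-0.09  0.5  -0.06] w 28.9 q [-27.  21. 110.  67.  21.   4.]
```

>>> jog_arm:
  rows:
    - {"hand": 0, "dx": -0.03, "dy": 0.03, "dz": -0.28, "ax": 0, "ay": 0, "az": 0}
    - {"hand": 0, "dx": -0.04, "dy": 0.03, "dz": -0.28, "ax": 0, "ay": 0, "az": 0}
    - {"hand": 0, "dx": -0.04, "dy": 0.03, "dz": -0.28, "ax": 0, "ay": 0, "az": 0}
    - {"hand": 0, "dx": -0.03, "dy": 0.03, "dz": -0.28, "ax": 0, "ay": 0, "az": 0}
    - {"hand": 0, "dx": -0.03, "dy": 0.03, "dz": -0.28, "ax": 0, "ay": 0, "az": 0}

```text
time_s: 16.7
position: [0.5821, -0.0551, 0.1378]
tool_rot: [[-0.719, 0.694, 0.019], [-0.013, 0.014, -1.0], [-0.695, -0.719, -0.001]]
ft_force: [0.6, 0.1, -2.2]
grip_width: 0.029
```

```bash
python3 l.py
```

```text
t 16.7 loop cab mm [ 17.3  30.4 268. ] tilt 44.0 yaw 1.0 F [ 0.6  0.1 -2.2] T [0.03 0.55 0.01] w 29.0 q [-25.  21. 110.  67.  19.   5.]
```

>>> jog_arm:
  rows:
    - {"hand": 0, "dx": 0.15, "dy": 0.16, "dz": 0, "ax": 0, "ay": 0, "az": 0}
    - {"hand": 0, "dx": 0.15, "dy": 0.16, "dz": 0, "ax": 0, "ay": 0, "az": 0}
    - {"hand": 0, "dx": 0.15, "dy": 0.16, "dz": 0, "ax": 0, "ay": 0, "az": 0}
    - {"hand": 0, "dx": 0.15, "dy": 0.16, "dz": 0, "ax": 0, "ay": 0, "az": 0}
    - {"hand": 0, "dx": 0.1, "dy": 0.11, "dz": 0, "ax": 0, "ay": 0, "az": 0}

```text
time_s: 17.12
position: [0.5822, -0.0555, 0.1271]
tool_rot: [[-0.72, 0.694, 0.018], [-0.013, 0.013, -1.0], [-0.694, -0.72, -0.001]]
ft_force: [-0.3, -0.8, -2.5]
grip_width: 0.0287
```

```bash
python3 l.py
```

```text
t 17.12 loop cab mm [ 17.5  30.  257.2] tilt 44.0 yaw 1.0 F [-0.3 -0.8 -2.5] T [-0.04  0.58  0.05] w 28.7 q [-25.  22. 111.  72.  19.  -0.]
```

>>> jog_arm:
  rows:
    - {"hand": 0, "dx": 0.14, "dy": 0.15, "dz": 0, "ax": 0, "ay": 0, "az": 0}
    - {"hand": 0, "dx": 0.14, "dy": 0.15, "dz": 0, "ax": 0, "ay": 0, "az": 0}
    - {"hand": 0, "dx": 0.14, "dy": 0.15, "dz": 0, "ax": 0, "ay": 0, "az": 0}
    - {"hand": 0, "dx": 0.14, "dy": 0.15, "dz": 0, "ax": 0, "ay": 0, "az": 0}
    - {"hand": 0, "dx": 0.14, "dy": 0.15, "dz": 0, "ax": 0, "ay": 0, "az": 0}

```text
time_s: 17.53
position: [0.5825, -0.0554, 0.1171]
tool_rot: [[-0.719, 0.694, 0.019], [-0.013, 0.013, -1.0], [-0.695, -0.719, -0.001]]
ft_force: [-0.2, -0.8, -2.2]
grip_width: 0.0287
```

```bash
python3 l.py
```

```text
t 17.53 loop cab mm [ 17.7  30.2 247.3] tilt 44.0 yaw 1.0 F [-0.2 -0.8 -2.2] T [0.01 0.58 0.06] w 28.7 q [-25.  24. 111.  77.  18.  -6.]
```

>>> jog_arm:
  rows:
    - {"hand": 0, "dx": 0.07, "dy": 0.07, "dz": 0, "ax": 0, "ay": 0, "az": 0}
    - {"hand": 0, "dx": 0.07, "dy": 0.07, "dz": 0, "ax": 0, "ay": 0, "az": 0}
    - {"hand": 0, "dx": 0.07, "dy": 0.07, "dz": 0, "ax": 0, "ay": 0, "az": 0}
    - {"hand": 0, "dx": 0.07, "dy": 0.07, "dz": 0, "ax": 0, "ay": 0, "az": 0}
    - {"hand": 0, "dx": 0.07, "dy": 0.07, "dz": 0, "ax": 0, "ay": 0, "az": 0}

```text
time_s: 17.95
position: [0.5828, -0.0555, 0.1127]
tool_rot: [[-0.719, 0.695, 0.019], [-0.013, 0.013, -1.0], [-0.695, -0.719, -0.0]]
ft_force: [1.1, 0.4, 1.9]
grip_width: 0.0286
```

```bash
python3 l.py
```

```text
t 17.95 loop cab mm [ 17.9  30.1 243. ] tilt 44.1 yaw 1.0 F [1.1 0.4 1.9] T [-0.04 -0.18  0.04] w 28.6 q [-25.  24. 112.  80.  18.  -8.]
```

>>> jog_arm:
  rows:
    - {"hand": 0, "dx": 0.06, "dy": -0.13, "dz": -0.02, "ax": 0, "ay": 0, "az": 0}
    - {"hand": 0, "dx": 0.09, "dy": -0.08, "dz": -0.02, "ax": 0, "ay": 0, "az": 0}
    - {"hand": 0, "dx": 0.09, "dy": -0.08, "dz": -0.02, "ax": 0, "ay": 0, "az": 0}
    - {"hand": 0, "dx": 0.09, "dy": -0.08, "dz": -0.02, "ax": 0, "ay": 0, "az": 0}
    - {"hand": 0, "dx": 0.07, "dy": -0.07, "dz": -0.02, "ax": 0, "ay": 0, "az": 0}

```text
time_s: 18.37
position: [0.5764, -0.0546, 0.1129]
tool_rot: [[-0.719, 0.695, 0.018], [-0.013, 0.013, -1.0], [-0.695, -0.719, -0.001]]
ft_force: [2.4, -1.0, 0.1]
grip_width: 0.029
```

```bash
python3 l.py
```

```text
t 18.37 loop cab mm [ 11.5  30.  243.2] tilt 44.0 yaw 1.0 F [ 2.4 -1.   0.1] T [ 0.06 -0.07 -0.17] w 29.0 q [-25.  24. 112.  81.  18. -10.]
```

>>> jog_arm:
  rows:
    - {"hand": 0, "dx": 0.07, "dy": -0.07, "dz": -0.02, "ax": 0, "ay": 0, "az": 0}
    - {"hand": 0, "dx": 0.07, "dy": -0.07, "dz": -0.02, "ax": 0, "ay": 0, "az": 0}
    - {"hand": 0, "dx": 0, "dy": 0, "dz": 0, "ax": 0, "ay": 0, "az": 0}
    - {"hand": 0, "dx": 0, "dy": 0, "dz": 0, "ax": 0, "ay": 0, "az": 0}
    - {"hand": 0, "dx": 0, "dy": 0, "dz": 0, "ax": 0, "ay": 0, "az": 0}

```text
time_s: 18.78
position: [0.5751, -0.0544, 0.1134]
tool_rot: [[-0.718, 0.696, 0.018], [-0.013, 0.013, -1.0], [-0.696, -0.718, -0.0]]
ft_force: [5.5, -0.7, 1.9]
grip_width: 0.0294
```

```bash
python3 l.py
```

```text
t 18.78 loop cab mm [ 10.1  30.  243.8] tilt 44.1 yaw 1.0 F [ 5.5 -0.7  1.9] T [ 0.04 -0.36 -0.16] w 29.4 q [-25.  23. 113.  81.  18. -10.]
```

```bash
sed -i 's/^LT=.*/LT=np.array([-.168,-.0153,0])/' kin.py
cat >> kin.py <<'E'
def pin_pose(W,tilt,yaw):
    R=Rtool(yaw,tilt); return cab(W)[0]-R@(LT+[-.0145,0,0]),R
E
python3 - <<'E'
from kin import *
loop_now()
q=p=R=None
for t,y,n in [(52,-1,10),(60,-4,10),(68,-6,10),(76,-9,10),(82,-9,5)]:
    print(t); pt,Rt=pin_pose((23.5,30,251.3),t,y); p,R,q=calls(pt,Rt,n,q,p,R); print(p)
E
```

```text
t 18.78 loop cab mm [ 11.1  30.2 241.3] tilt 44.1 yaw 1.0 F [ 5.5 -0.7  1.9] T [ 0.04 -0.36 -0.16] w 29.4 q [-25.  23. 113.  81.  18. -10.]
52
call 1 d cm [-0.04  0.26 -0.01] a [0.15 0.14 0.79] | q [-25.  26. 114. 106.  19. -34.] dq/s max 59.0 ike 0.0
call 2 d cm [-0.03  0.27 -0.02] a [0.15 0.14 0.79] | q [-24.  29. 116. 126.  23. -53.] dq/s max 48.0 ike 0.0
[ 0.59707199 -0.05274639  0.09806842]
60
call 1 d cm [-0.03  0.25 -0.04] a [0.25 0.17 0.8 ] | q [-23.  32. 116. 141.  28. -66.] dq/s max 36.0 ike 0.0
call 2 d cm [-0.01  0.25 -0.05] a [0.25 0.17 0.8 ] | q [-22.  35. 117. 151.  34. -75.] dq/s max 25.0 ike 0.0
[ 0.61954856 -0.04905591  0.08560036]
68
call 1 d cm [-0.03  0.25 -0.02] a [0.18 0.09 0.8 ] | q [-21.  38. 117. 157.  40. -80.] dq/s max 15.0 ike 0.0
call 2 d cm [-0.01  0.25 -0.02] a [0.18 0.09 0.8 ] | q [-20.  41. 117. 162.  46. -83.] dq/s max 15.0 ike 0.0
[ 0.64347538 -0.04883357  0.07635747]
76
call 1 d cm [-0.03  0.25 -0.02] a [0.29 0.09 0.8 ] | q [-19.  44. 116. 166.  52. -85.] dq/s max 14.0 ike 0.0
call 2 d cm [-0.01  0.25 -0.02] a [0.29 0.09 0.8 ] | q [-18.  47. 115. 170.  58. -87.] dq/s max 13.0 ike 0.0
[ 0.66841394 -0.04991255  0.07051962]
82
call 1 d cm [-0.04  0.38 -0.  ] a [-0.  -0.   1.2] | q [-17.  51. 112. 171.  65. -87.] dq/s max 18.0 ike 0.0
[ 0.68723655 -0.05289376  0.06844673]
```

>>> jog_arm:
  rows:
    - {"hand": 0, "dx": -0.04, "dy": 0.26, "dz": -0.01, "ax": 0.15, "ay": 0.14, "az": 0.79}
    - {"hand": 0, "dx": -0.04, "dy": 0.26, "dz": -0.01, "ax": 0.15, "ay": 0.14, "az": 0.79}
    - {"hand": 0, "dx": -0.04, "dy": 0.26, "dz": -0.01, "ax": 0.15, "ay": 0.14, "az": 0.79}
    - {"hand": 0, "dx": -0.04, "dy": 0.26, "dz": -0.01, "ax": 0.15, "ay": 0.14, "az": 0.79}
    - {"hand": 0, "dx": -0.04, "dy": 0.26, "dz": -0.01, "ax": 0.15, "ay": 0.14, "az": 0.79}

```text
time_s: 19.2
position: [0.5854, -0.0532, 0.1053]
tool_rot: [[-0.669, 0.743, 0.002], [-0.001, 0.001, -1.0], [-0.743, -0.669, 0.0]]
ft_force: [3.1, 0.6, 0.6]
grip_width: 0.0296
```

```bash
python3 l.py
```

```text
t 19.2 loop cab mm [ 12.4  29.8 240.4] tilt 48.0 yaw 0.1 F [3.1 0.6 0.6] T [-0.02 -0.04  0.29] w 29.6 q [-25.  26. 114. 106.  19. -34.]
```

>>> jog_arm:
  rows:
    - {"hand": 0, "dx": -0.03, "dy": 0.27, "dz": -0.02, "ax": 0.15, "ay": 0.14, "az": 0.79}
    - {"hand": 0, "dx": -0.03, "dy": 0.27, "dz": -0.02, "ax": 0.15, "ay": 0.14, "az": 0.79}
    - {"hand": 0, "dx": -0.03, "dy": 0.27, "dz": -0.02, "ax": 0.15, "ay": 0.14, "az": 0.79}
    - {"hand": 0, "dx": -0.03, "dy": 0.27, "dz": -0.02, "ax": 0.15, "ay": 0.14, "az": 0.79}
    - {"hand": 0, "dx": -0.03, "dy": 0.27, "dz": -0.02, "ax": 0.15, "ay": 0.14, "az": 0.79}

```text
time_s: 19.62
position: [0.5963, -0.0522, 0.0974]
tool_rot: [[-0.616, 0.787, -0.016], [0.01, -0.012, -1.0], [-0.787, -0.616, -0.001]]
ft_force: [0.8, 1.4, 1.1]
grip_width: 0.0293
```

Run:
```python
from kin import *
loop_now()
q=p=R=None
for t,y,n in [(60,-4,10),(68,-6,10)]:
    print(t); pt,Rt=pin_pose((23.5,30,251.3),t,y); p,R,q=calls(pt,Rt,n,q,p,R); print(p)
```

```text
t 19.62 loop cab mm [ 14.   29.3 239.1] tilt 51.9 yaw -1.0 F [0.8 1.4 1.1] T [-0.01  0.02  0.3 ] w 29.3 q [-24.  29. 116. 126.  23. -53.]
60
call 1 d cm [-0.04  0.26 -0.04] a [0.26 0.17 0.81] | q [-23.  32. 117. 141.  28. -66.] dq/s max 36.0 ike 0.0
call 2 d cm [-0.02  0.26 -0.04] a [0.26 0.17 0.81] | q [-22.  35. 117. 151.  34. -75.] dq/s max 25.0 ike 0.0
[ 0.61954856 -0.04905591  0.08560036]
68
call 1 d cm [-0.03  0.25 -0.02] a [0.18 0.09 0.8 ] | q [-21.  38. 117. 157.  40. -80.] dq/s max 15.0 ike 0.0
call 2 d cm [-0.01  0.25 -0.02] a [0.18 0.09 0.8 ] | q [-20.  41. 117. 162.  46. -83.] dq/s max 15.0 ike 0.0
[ 0.64347538 -0.04883357  0.07635747]
```

Very gentle; continue.

>>> jog_arm:
  rows:
    - {"hand": 0, "dx": -0.04, "dy": 0.26, "dz": -0.04, "ax": 0.26, "ay": 0.17, "az": 0.81}
    - {"hand": 0, "dx": -0.04, "dy": 0.26, "dz": -0.04, "ax": 0.26, "ay": 0.17, "az": 0.81}
    - {"hand": 0, "dx": -0.04, "dy": 0.26, "dz": -0.04, "ax": 0.26, "ay": 0.17, "az": 0.81}
    - {"hand": 0, "dx": -0.04, "dy": 0.26, "dz": -0.04, "ax": 0.26, "ay": 0.17, "az": 0.81}
    - {"hand": 0, "dx": -0.04, "dy": 0.26, "dz": -0.04, "ax": 0.26, "ay": 0.17, "az": 0.81}

```text
time_s: 20.03
position: [0.6076, -0.0506, 0.0909]
tool_rot: [[-0.56, 0.827, -0.044], [0.024, -0.037, -0.999], [-0.828, -0.56, 0.0]]
ft_force: [-0.5, -0.0, -0.1]
grip_width: 0.0291
```

>>> jog_arm:
  rows:
    - {"hand": 0, "dx": -0.02, "dy": 0.26, "dz": -0.04, "ax": 0.26, "ay": 0.17, "az": 0.81}
    - {"hand": 0, "dx": -0.02, "dy": 0.26, "dz": -0.04, "ax": 0.26, "ay": 0.17, "az": 0.81}
    - {"hand": 0, "dx": -0.02, "dy": 0.26, "dz": -0.04, "ax": 0.26, "ay": 0.17, "az": 0.81}
    - {"hand": 0, "dx": -0.02, "dy": 0.26, "dz": -0.04, "ax": 0.26, "ay": 0.17, "az": 0.81}
    - {"hand": 0, "dx": -0.02, "dy": 0.26, "dz": -0.04, "ax": 0.26, "ay": 0.17, "az": 0.81}

```text
time_s: 20.45
position: [0.6193, -0.0492, 0.0849]
tool_rot: [[-0.499, 0.864, -0.071], [0.035, -0.061, -0.998], [-0.866, -0.5, 0.0]]
ft_force: [-1.0, 0.9, 1.2]
grip_width: 0.0294
```

Run:
```python
from kin import *
loop_now()
q=p=R=None
for t,y,n in [(68,-6,10),(76,-9,10),(82,-9,5)]:
    print(t); pt,Rt=pin_pose((23.5,30,251.3),t,y); p,R,q=calls(pt,Rt,n,q,p,R); print(p)
```

```text
t 20.45 loop cab mm [ 16.1  29.2 238. ] tilt 60.0 yaw -4.0 F [-1.   0.9  1.2] T [-0.04  0.17  0.2 ] w 29.4 q [-22.  35. 117. 151.  34. -75.]
68
call 1 d cm [-0.04  0.25 -0.02] a [0.18 0.09 0.8 ] | q [-21.  38. 117. 157.  40. -80.] dq/s max 15.0 ike 0.0
call 2 d cm [-0.02  0.25 -0.03] a [0.18 0.09 0.8 ] | q [-20.  41. 117. 162.  46. -83.] dq/s max 15.0 ike 0.0
[ 0.64347538 -0.04883357  0.07635747]
76
call 1 d cm [-0.03  0.25 -0.02] a [0.29 0.09 0.8 ] | q [-19.  44. 116. 166.  52. -85.] dq/s max 14.0 ike 0.0
call 2 d cm [-0.01  0.25 -0.02] a [0.29 0.09 0.8 ] | q [-18.  47. 115. 170.  58. -87.] dq/s max 13.0 ike 0.0
[ 0.66841394 -0.04991255  0.07051962]
82
call 1 d cm [-0.04  0.38 -0.  ] a [ 0.  -0.   1.2] | q [-17.  51. 112. 171.  65. -87.] dq/s max 18.0 ike 0.0
[ 0.68723655 -0.05289376  0.06844673]
```

>>> jog_arm:
  rows:
    - {"hand": 0, "dx": -0.04, "dy": 0.25, "dz": -0.02, "ax": 0.18, "ay": 0.09, "az": 0.8}
    - {"hand": 0, "dx": -0.04, "dy": 0.25, "dz": -0.02, "ax": 0.18, "ay": 0.09, "az": 0.8}
    - {"hand": 0, "dx": -0.04, "dy": 0.25, "dz": -0.02, "ax": 0.18, "ay": 0.09, "az": 0.8}
    - {"hand": 0, "dx": -0.04, "dy": 0.25, "dz": -0.02, "ax": 0.18, "ay": 0.09, "az": 0.8}
    - {"hand": 0, "dx": -0.04, "dy": 0.25, "dz": -0.02, "ax": 0.18, "ay": 0.09, "az": 0.8}

```text
time_s: 20.87
position: [0.6317, -0.0495, 0.0807]
tool_rot: [[-0.436, 0.895, -0.089], [0.039, -0.08, -0.996], [-0.899, -0.438, 0.0]]
ft_force: [-0.5, 0.4, -0.8]
grip_width: 0.0294
```

>>> jog_arm:
  rows:
    - {"hand": 0, "dx": -0.02, "dy": 0.25, "dz": -0.03, "ax": 0.18, "ay": 0.09, "az": 0.8}
    - {"hand": 0, "dx": -0.02, "dy": 0.25, "dz": -0.03, "ax": 0.18, "ay": 0.09, "az": 0.8}
    - {"hand": 0, "dx": -0.02, "dy": 0.25, "dz": -0.03, "ax": 0.18, "ay": 0.09, "az": 0.8}
    - {"hand": 0, "dx": -0.02, "dy": 0.25, "dz": -0.03, "ax": 0.18, "ay": 0.09, "az": 0.8}
    - {"hand": 0, "dx": -0.02, "dy": 0.25, "dz": -0.03, "ax": 0.18, "ay": 0.09, "az": 0.8}

```text
time_s: 21.28
position: [0.6437, -0.0491, 0.0766]
tool_rot: [[-0.372, 0.922, -0.107], [0.041, -0.099, -0.994], [-0.928, -0.374, -0.001]]
ft_force: [-0.1, -0.5, -1.1]
grip_width: 0.029
```

Run:
```python
from kin import *
loop_now()
for n in('scene','top'): im=snap(n,n+'5.png')
cv2.imwrite('pics/c5.png',np.hstack([cv2.resize(cv2.imread('pics/scene5.png')[110:260,280:440],None,fx=2.5,fy=2.5,interpolation=3),cv2.resize(cv2.imread('pics/top5.png')[90:240,320:480],None,fx=2.5,fy=2.5,interpolation=3)]))
q=p=R=None
for t,y,n in [(76,-9,10)]:
    print(t); pt,Rt=pin_pose((23.5,30,251.3),t,y); p,R,q=calls(pt,Rt,n,q,p,R); print(p)
```

```text
t 21.28 loop cab mm [ 18.2  29.3 238.1] tilt 68.1 yaw -6.2 F [-0.1 -0.5 -1.1] T [ 0.09  0.69 -0.03] w 29.0 q [-20.  41. 117. 162.  47. -83.]
76
call 1 d cm [-0.03  0.25 -0.02] a [0.28 0.08 0.8 ] | q [-19.  44. 116. 166.  52. -85.] dq/s max 14.0 ike 0.0
call 2 d cm [-0.01  0.25 -0.03] a [0.28 0.08 0.8 ] | q [-18.  47. 115. 170.  58. -87.] dq/s max 13.0 ike 0.0
[ 0.66841394 -0.04991255  0.07051962]
```

View pics/c5.png

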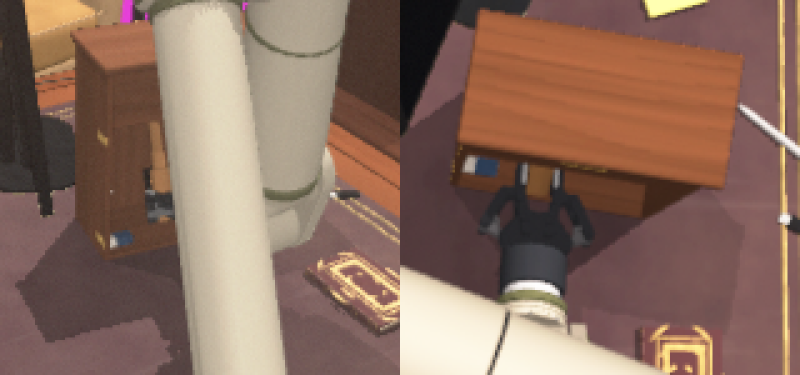

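>>> jog_arm:
  rows:
    - {"hand": 0, "dx": -0.02, "dy": 0.25, "dz": -0.02, "ax": 0.28, "ay": 0.08, "az": 0.8}
    - {"hand": 0, "dx": -0.02, "dy": 0.25, "dz": -0.02, "ax": 0.28, "ay": 0.08, "az": 0.8}
    - {"hand": 0, "dx": -0.02, "dy": 0.25, "dz": -0.02, "ax": 0.28, "ay": 0.08, "az": 0.8}
    - {"hand": 0, "dx": -0.02, "dy": 0.25, "dz": -0.02, "ax": 0.28, "ay": 0.08, "az": 0.8}
    - {"hand": 0, "dx": -0.02, "dy": 0.25, "dz": -0.02, "ax": 0.28, "ay": 0.08, "az": 0.8}

```text
time_s: 21.8
position: [0.6558, -0.0495, 0.0732]
tool_rot: [[-0.305, 0.943, -0.132], [0.039, -0.126, -0.991], [-0.951, -0.308, 0.001]]
ft_force: [-0.1, -0.2, -2.0]
grip_width: 0.0291
```

>>> jog_arm:
  rows:
    - {"hand": 0, "dx": 0, "dy": 0.25, "dz": -0.02, "ax": 0.28, "ay": 0.08, "az": 0.8}
    - {"hand": 0, "dx": 0, "dy": 0.25, "dz": -0.02, "ax": 0.28, "ay": 0.08, "az": 0.8}
    - {"hand": 0, "dx": 0, "dy": 0.25, "dz": -0.02, "ax": 0.28, "ay": 0.08, "az": 0.8}
    - {"hand": 0, "dx": 0, "dy": 0.25, "dz": -0.02, "ax": 0.28, "ay": 0.08, "az": 0.8}
    - {"hand": 0, "dx": 0, "dy": 0.25, "dz": -0.02, "ax": 0.28, "ay": 0.08, "az": 0.8}

```text
time_s: 22.22
position: [0.6682, -0.0503, 0.0704]
tool_rot: [[-0.236, 0.959, -0.157], [0.036, -0.153, -0.988], [-0.971, -0.239, 0.001]]
ft_force: [2.1, 0.4, 2.2]
grip_width: 0.029
```

```bash
python3 l.py
```

```text
t 22.22 loop cab mm [ 19.3  29.7 237.2] tilt 76.2 yaw -8.8 F [2.1 0.4 2.2] T [0.08 0.08 0.01] w 29.0 q [-18.  47. 115. 170.  58. -87.]
```

>>> jog_arm:
  rows:
    - {"hand": 0.65, "dx": 0, "dy": 0, "dz": 0, "ax": 0, "ay": 0, "az": 0}
    - {"hand": 0.65, "dx": 0, "dy": 0, "dz": 0, "ax": 0, "ay": 0, "az": 0}
    - {"hand": 0.65, "dx": 0, "dy": 0, "dz": 0, "ax": 0, "ay": 0, "az": 0}
    - {"hand": 0.65, "dx": 0, "dy": 0, "dz": 0, "ax": 0, "ay": 0, "az": 0}
    - {"hand": 0.65, "dx": 0, "dy": 0, "dz": 0, "ax": 0, "ay": 0, "az": 0}

```text
time_s: 22.63
position: [0.6675, -0.0502, 0.0699]
tool_rot: [[-0.239, 0.958, -0.156], [0.037, -0.152, -0.988], [-0.97, -0.242, 0.001]]
ft_force: [-0.0, 0.1, 0.2]
grip_width: 0.0553
```

```bash
python3 l.py
python3 - <<'E'
from kin import *
s=status.observe();R=np.array(s['tool_rot']);calls(np.array(s['position'])-R[:,1]*.16+[0,0,.0],R,25)
E
```

```text
t 22.63 loop cab mm [ 19.2  29.7 236.6] tilt 76.0 yaw -8.8 F [-0.   0.1  0.2] T [ 0.08  0.41 -0.01] w 55.3 q [-18.  47. 115. 170.  58. -87.]
call 1 d cm [-0.   -0.64 -0.  ] a [0. 0. 0.] | q [-18.  46. 120. 170.  62. -87.] dq/s max 12.0 ike 0.0
call 2 d cm [-0.   -0.64 -0.  ] a [0. 0. 0.] | q [-19.  45. 125. 169.  66. -88.] dq/s max 12.0 ike 0.0
call 3 d cm [-0.   -0.64 -0.  ] a [0. 0. 0.] | q [-20.  44. 130. 168.  70. -89.] dq/s max 12.0 ike 0.0
call 4 d cm [-0.   -0.64 -0.  ] a [0. 0. 0.] | q [-22.  44. 135. 167.  76. -90.] dq/s max 13.0 ike 0.0
call 5 d cm [-0.   -0.64 -0.  ] a [0. 0. 0.] | q [-23.  45. 141. 166.  82. -92.] dq/s max 15.0 ike 0.0
```

>>> jog_arm:
  rows:
    - {"hand": 0.65, "dx": 0, "dy": -0.5, "dz": 0, "ax": 0, "ay": 0, "az": 0}
    - {"hand": 0.65, "dx": 0, "dy": -0.8, "dz": 0, "ax": 0, "ay": 0, "az": 0}
    - {"hand": 0.65, "dx": 0, "dy": -1.0, "dz": 0, "ax": 0, "ay": 0, "az": 0}
    - {"hand": 0.65, "dx": 0, "dy": -1.0, "dz": 0, "ax": 0, "ay": 0, "az": 0}
    - {"hand": 0.65, "dx": 0, "dy": -1.0, "dz": 0, "ax": 0, "ay": 0, "az": 0}

```text
time_s: 23.05
position: [0.6252, -0.0434, 0.0805]
tool_rot: [[-0.24, 0.958, -0.156], [0.037, -0.152, -0.988], [-0.97, -0.242, 0.001]]
ft_force: [0.4, -0.7, 0.7]
grip_width: 0.0557
```

>>> jog_arm:
  rows:
    - {"hand": 0.65, "dx": 0, "dy": -1.2, "dz": 0, "ax": 0, "ay": 0, "az": 0}
    - {"hand": 0.65, "dx": 0, "dy": -1.2, "dz": 0, "ax": 0, "ay": 0, "az": 0}
    - {"hand": 0.65, "dx": 0, "dy": -1.2, "dz": 0, "ax": 0, "ay": 0, "az": 0}
    - {"hand": 0.65, "dx": 0, "dy": -1.2, "dz": 0, "ax": 0, "ay": 0, "az": 0}
    - {"hand": 0.65, "dx": 0, "dy": -1.2, "dz": 0, "ax": 0, "ay": 0, "az": 0}

```text
time_s: 23.47
position: [0.5677, -0.0343, 0.0953]
tool_rot: [[-0.239, 0.958, -0.156], [0.037, -0.152, -0.988], [-0.97, -0.242, 0.001]]
ft_force: [-0.6, 0.3, 0.0]
grip_width: 0.0553
```

Run:
```python
from kin import *
loop_now()
for n in('scene','top'): im=snap(n,n+'6.png')
cv2.imwrite('pics/c6.png',np.hstack([cv2.resize(cv2.imread('pics/scene6.png')[110:260,280:440],None,fx=2.5,fy=2.5,interpolation=3),cv2.resize(cv2.imread('pics/top6.png')[90:240,320:480],None,fx=2.5,fy=2.5,interpolation=3)]))
```

```text
t 23.47 loop cab mm [-81.9  30.1 262. ] tilt 76.0 yaw -8.8 F [-0.6  0.3  0. ] T [ 0.06  0.45 -0.07] w 55.3 q [-21.  44. 131. 168.  72. -89.]
```

View pics/c6.png

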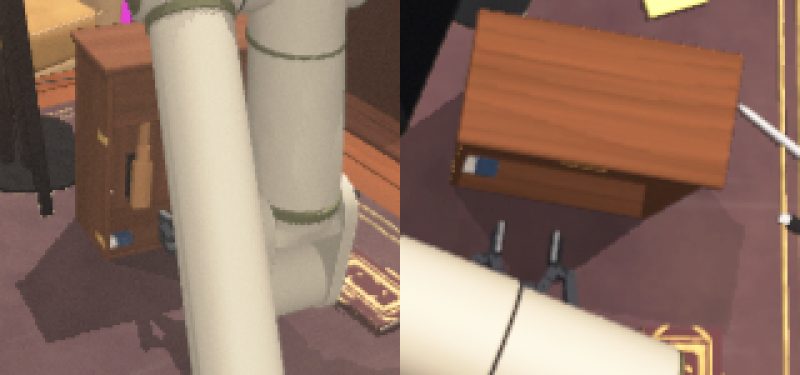

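>>> jog_arm:
  rows:
    - {"hand": 0.65, "dx": -0.5, "dy": -0.8, "dz": 0.5, "ax": 0, "ay": 0, "az": 0}
    - {"hand": 0.65, "dx": -0.8, "dy": -0.5, "dz": 1.0, "ax": 0, "ay": 0, "az": 0}
    - {"hand": 0.65, "dx": -0.8, "dy": 0, "dz": 1.5, "ax": 0, "ay": 0, "az": 0}
    - {"hand": 0.65, "dx": -0.8, "dy": 0, "dz": 1.5, "ax": 0, "ay": 0, "az": 0}
    - {"hand": 0.65, "dx": -0.8, "dy": 0, "dz": 1.5, "ax": 0, "ay": 0, "az": 0}

```text
time_s: 23.98
position: [0.5557, -0.0941, 0.1346]
tool_rot: [[-0.239, 0.958, -0.156], [0.036, -0.152, -0.988], [-0.97, -0.242, 0.002]]
ft_force: [-0.6, 0.5, -0.1]
grip_width: 0.0554
```

>>> jog_arm:
  rows:
    - {"hand": 0.65, "dx": -0.8, "dy": 0, "dz": 1.5, "ax": 0, "ay": 0, "az": 0}
    - {"hand": 0.65, "dx": -0.8, "dy": 0, "dz": 1.5, "ax": 0, "ay": 0, "az": 0}
    - {"hand": 0.65, "dx": -0.8, "dy": 0, "dz": 1.5, "ax": 0, "ay": 0, "az": 0}
    - {"hand": 0.65, "dx": -0.8, "dy": 0, "dz": 1.5, "ax": 0, "ay": 0, "az": 0}
    - {"hand": 0.65, "dx": -0.8, "dy": 0, "dz": 1.5, "ax": 0, "ay": 0, "az": 0}

```text
time_s: 24.4
position: [0.5533, -0.17, 0.1736]
tool_rot: [[-0.239, 0.958, -0.157], [0.036, -0.153, -0.988], [-0.97, -0.242, 0.002]]
ft_force: [0.4, 1.5, 0.4]
grip_width: 0.0553
```

>>> jog_arm:
  rows:
    - {"hand": 0.65, "dx": -0.8, "dy": 0, "dz": 1.5, "ax": 0, "ay": 0, "az": 0}
    - {"hand": 0.65, "dx": -0.8, "dy": 0, "dz": 1.5, "ax": 0, "ay": 0, "az": 0}
    - {"hand": 0.65, "dx": -0.8, "dy": 0, "dz": 1.5, "ax": 0, "ay": 0, "az": 0}
    - {"hand": 0.65, "dx": 0, "dy": 0, "dz": 0, "ax": 0, "ay": 0, "az": 0}
    - {"hand": 0.65, "dx": 0, "dy": 0, "dz": 0, "ax": 0, "ay": 0, "az": 0}

```text
time_s: 24.82
position: [0.5521, -0.2148, 0.1967]
tool_rot: [[-0.238, 0.958, -0.158], [0.036, -0.154, -0.987], [-0.97, -0.241, 0.003]]
ft_force: [0.1, -0.1, -0.1]
grip_width: 0.0554
```

Run:
```python
from kin import *
loop_now()
for n in('scene','top'): im=snap(n,n+'7.png')
cv2.imwrite('pics/c7.png',np.hstack([cv2.resize(cv2.imread('pics/scene7.png')[110:260,280:440],None,fx=2.5,fy=2.5,interpolation=3),cv2.resize(cv2.imread('pics/top7.png')[90:240,320:480],None,fx=2.5,fy=2.5,interpolation=3)]))
```

```text
t 24.82 loop cab mm [ -69.6 -150.5  363.4] tilt 76.0 yaw -8.5 F [ 0.1 -0.1 -0.1] T [0.06 0.52 0.06] w 55.4 q [-49.  26. 122. 129.  54. -66.]
```

View pics/c7.png

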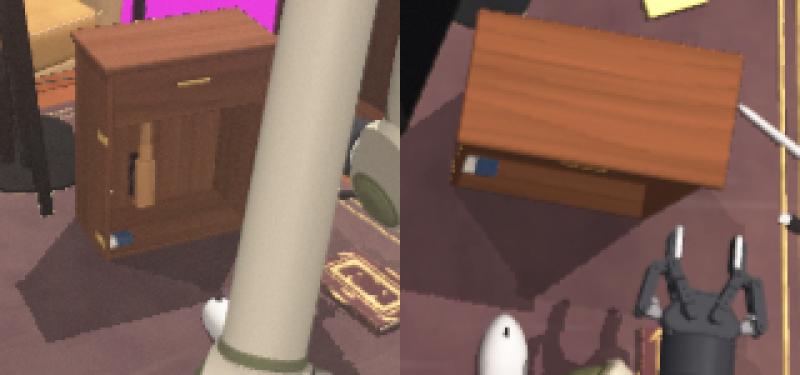

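Run:
```python
from kin import *
prev=None
for i in range(170):
    im=imaging.get_image('scene')[110:230,300:400].astype(float)
    if i%15==0:
        if prev is not None: print(round(status.observe()['time_s'],2),'maxdiff',np.abs(im-prev)[40:100,15:80].max(), 'mean',np.abs(im-prev)[40:100,15:80].mean().round(3))
        prev=im
im=snap('scene','s8.png'); snap('top','t8.png')
cv2.imwrite('pics/s8a.png',cv2.resize(im[110:220,300:400,::-1],None,fx=5,fy=5,interpolation=3))
loop_now()
```

```text
25.72 maxdiff 47.0 mean 2.174
26.47 maxdiff 9.0 mean 1.866
27.22 maxdiff 9.0 mean 1.886
27.97 maxdiff 9.0 mean 1.882
28.72 maxdiff 12.0 mean 1.899
29.47 maxdiff 10.0 mean 1.889
30.22 maxdiff 9.0 mean 1.873
30.97 maxdiff 9.0 mean 1.868
31.72 maxdiff 11.0 mean 1.884
32.47 maxdiff 12.0 mean 1.91
33.22 maxdiff 11.0 mean 1.877
t 33.52 loop cab mm [ -69.2 -149.9  362.8] tilt 76.0 yaw -8.8 F [ 0.2 -0.5 -0.8] T [ 0.09  0.46 -0.01] w 55.4 q [-49.  26. 122. 129.  54. -65.]
```

View pics/s8a.png

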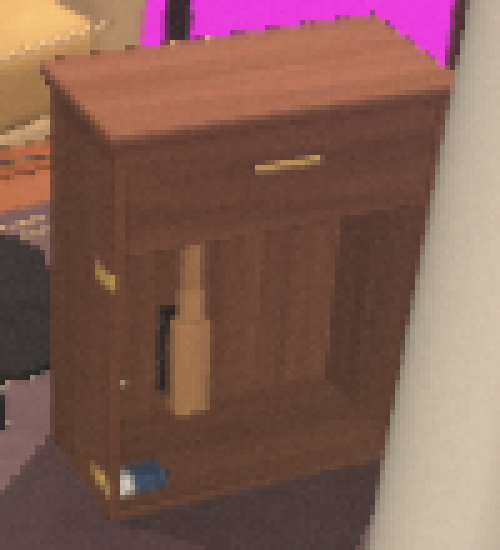

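View pics/t8.png

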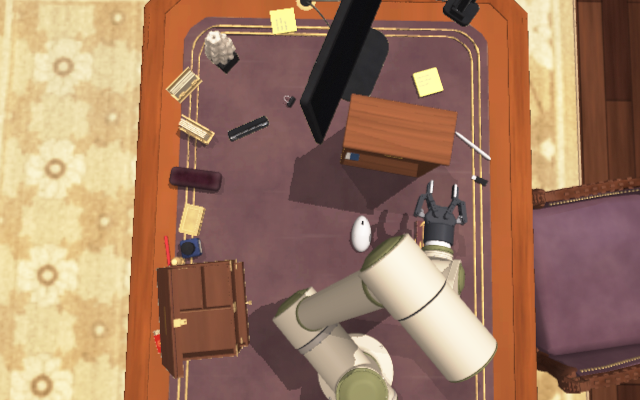

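Run:
```python
from kin import *
for c in [(10,30,34),(5,30,34),(10,30,8),(15,30,34)]:
    u=proj('scene',cab(c))[0]; print(c,(u-[300,110]+.5)*5)
print(job.close_job())
```

```text
(10, 30, 34) [186.12007504 412.2187359 ]
(5, 30, 34) [188.76651353 415.57257805]
(10, 30, 8) [184.71902071 439.84144863]
(15, 30, 34) [183.48753353 408.88250544]
the job is handed in; nothing more can be done
None
```

The brush is hanging by its steel loop on the brass hook, still and clear of the cabinet floor, and I have handed the job in at about 34 s of the allowed 72 s.

- **What I did:** I gripped the head, tilted the loop up to 44° and went in under the front board. Then I swept sideways in about 1 mm steps until the loop touched the pin; the hook turned out to be near cabinet y = +30 mm. I lowered the loop over the hook's tip, tilted the brush up to 76° about the pin, let go and backed out.
- **Is it hooked:** Resting the loop on the pin gave about 4 N upward. A gentle outward pull was held at 5.5 N, so the loop was behind the tip. The highest force I read at any contact was about 6 N.
- **Hanging:** In the last scene picture the brush hangs upright. Its lower end matches a height of about 34 mm, roughly 26 mm above the floor. For the last 7 s the pictures changed only by camera noise.
- **Other things:** In the last top picture, the mouse, glasses case and eraser look where they were. The arm partly hides the diary there; it was last seen in full, and unmoved, in the earlier pictures. The gripper is outside the cabinet and touches nothing.
- **A disagreement:** The camera put the loop in the grip about 3 mm higher than the contact with the pin implied. I went with the contact reading for the last moves.
- **Not seen:** The hook and loop are hidden behind the front board, so I know they are joined only from the forces and the way the brush hangs.

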